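Hang the snap gauge on the hook inside the gauge cabinet

ROBOT

A 7-joint arm with a two-finger parallel gripper is mounted at the origin on a cart in front of the work surface, level with it; the furniture and walls round the work are solid. World frame = base frame: x ahead of the robot, y to its left, z up, the work surface at z = 0. Lengths are in m, angles in rad, forces in N, time in s.
With the tool pointing down it reaches from about 0.425 to 0.925 m from the base axis. Payload 6.8 kg.
Tool frame: the origin (TCP) lies at the centre of the arm's flange, where the gripper is bolted on; the fingertips stand 173 mm ahead of it and the grasp point (between the pads) lies 155 mm ahead of it (r.hold_point_z is the distance from the TCP to the grasp point, in m); z points along the fingers, x is the direction in which the jaws open and shut, and the axes are right-handed (so a half turn about z gives the same grasp; the last joint's range is limited). The gripper opens to 85 mm and grips with 20 to 120 N. Pads are 22 mm wide; open, the fingers measure 114 mm over their backs; the gripper's body (76 mm by 85 mm) begins 54 mm behind the grasp point. The pads swing forward as they close: fully open they stand 13 mm farther back than shut.
Start: joints at [-1.356, 0.477, 0.022, 1.555, -0.011, 1.109, -0.083], TCP at [0.214, 0.64, 0.405] pointing down, gripper open.
Joint ranges: [-2.96, 2.96], [-0.34, 2.1], [-1.41, 1.46], [0.24, 2.44], [-1.37, 4.51], [0.17, 1.92], [-2.96, 2.96]. Speed limits (rad/s): [2.39, 2.39, 3.14, 3.14, 3.14, 3.14, 3.14].

INTERFACE

Orientations are given as a rotation vector (axis times angle).
In Python, from bench import r gives the robot as it stands.
- The arm moves only by the tool apply_moves, never from a script. Its arguments are lists of equal length, an entry for each row: "dp": the shift along the tool's x, y, z scaled (see below), a list of three; "twist": the turn, a rotation vector about the tool's x, y, z scaled (see below), a list of three; "jaw": the closure in counts, from 0 (fully open) to 255 (shut). In form: {"dp": [[x, y, z], ...], "twist": [[rx, ry, rz], ...], "jaw": [jaw, ...]}. A call has 1 to 20 rows; each row shifts and turns the pose as measured when the row begins, along the tool's axes as they then stand; what a row does not reach is not made up. The controller multiplies each number of a shift by 12 cm and each number of a turn by 120 degrees. A row lasts 1/10 s, in which the tool goes at most 50 mm and 8.59 degrees, less where a joint would pass 70% of its speed; a pose out of reach is approached as far as the arm can. A call with a number of a shift or a turn outside -1 to 1 is refused whole. A call with a gripper value outside its range is refused whole. The fingers move at their own pace and stop on an object; "grip_force" is the grip in N (left out, the last holds). Time passes only in rows, so rows that do not move let the fingers close. It gives the time, the measured TCP pose, the force and the opening at its end, in the units of the state.
- r.get_obs(): the state, without advancing time (a new reading comes with each control period).
- r.grab_frame(name): name is "scene" or "side" or "wrist"; returns a dict with "color" (384x512x3 uint8, red, green, blue), "z_map" (384x512 float32, m along the optical axis (not along the pixel's ray), 0 where there is no reading), "intrinsics" (3x3 intrinsics, pixels), "R" (3x3) and "t" (3): a world point X has camera coordinates R X + t; the wrist camera has in their place "hand_eye" (4x4, takes a point from camera to tool coordinates, whose origin is the TCP and whose axes are the tool frame's). Camera axes: x right, y down, z forward; pixel columns grow to the right and rows downward; lengths in m; the calibration is good to about 2 mm. A picture is of the moment at which its call begins: read the wrist's pose just before it.
- r.hand_in(): hands the job in, once; it reports no verdict.
The state is a dict: "clock": time; "joints": joint angles; "qvel": joint speeds; "tau": joint torques, N m; "tcp_pos": TCP position; "orientation": TCP orientation; "contact_force": force on the tool from outside, world axes, zero at the start; "moment": the same for the moment, N m; "grip_width": finger opening in m.
Only numpy, scipy, OpenCV 4.12 (cv2) and the standard library are available. Lean on these libraries where they do the work, as an engineer would, in place of code of your own. Each camera call takes 0.05 s, during which the arm holds its last target.

TASK

Take the snap gauge out of its wooden stand by its blue tab, lower it through the opening in the top of the grey gauge cabinet without touching the cabinet, and pass its window over the hook inside. Set it down gently until the hook carries it, slide it along the hook all the way back against the hook's carrier while you still hold it, and only then let go, so that it hangs still and upright. Never press hard on the hook or its carrier, and leave everything else where it stands.

Things in the scene. Friction and masses are not known exactly. Their poses are not given: they have to be found in the camera images.
- gauge: Loose steel plate snap gauge with a blue plastic grip tab on top, 0.15 to 0.31 kg, same from both faces. Origin at the centre of its lower edge; z up, y across its 46 mm width, x through its 8 mm thickness. Jaws z 0-36 mm with an 18 mm gap between, window z 50-85, 28 mm wide neck z 100-120, tab z 120-165. It starts upright in the stand's slot, 24 mm deep.
- gauge_tab (a point): Centre of the blue tab (12 mm thick along the gauge's x, 32 mm wide along y, 45 mm high), 142.5 mm above the gauge's lower edge. Take it by its two flat faces, here or a little higher.
- gauge_eye (a point): Top of the gauge's window, mid-thickness, 85 mm above its lower edge; hung up, this point lies on top of the hook's prong. The window is a through hole 24 mm wide; its roof is an upturned V, 85 mm high in the middle and 78 mm at the sides, its sill flat at 50 mm. Axes as the gauge's.
- stand: Wooden bench stand, fixed, 70 x 90 x 32 mm, with an upright slot 10.4 mm wide (along its x) and 50 mm long (along its y) whose floor is 8 mm above the table. Origin at the centre of its underside.
- cabinet: Fixed grey sheet-steel gauge cabinet, 110 x 110 x 125 mm high, origin at the centre of its underside, open window in its -x face (roughly toward the robot). The top, 3 mm thick, upper face at z 125 mm, has one opening with yellow edges: x -30 to +35 mm, y -30 to +30 mm in this frame. Inside, floor at 6 mm, side walls at y -51 and +51. Hook, carrier and rail do not count as cabinet.
- hook_rail: Aluminium rail inside the cabinet's back wall, with the dark carrier clamped on it and the carrier's steel hook. Same origin and axes as the cabinet. The carrier's flat front face (the stop) is at x = 31 mm, 34 mm wide and high. From it a level round prong, 8 mm thick, runs toward -x at y = 0. All stiff: it does not give. The carrier's height is not measured, see hook_home.
- hook_home (a point): Where gauge_eye lies when the gauge hangs fully home, at the NOMINAL hook height: on the prong's top, 107 mm above the table, 4 mm in front of the carrier's face. The carrier may be clamped up to 6 mm higher or lower, and this reading does not show it: feel for the true height. Axes: x along the prong toward the carrier, y sideways, z up.
- hook_tip (a point): Middle of the prong's upturned end, on top, at the NOMINAL height (true up to 6 mm higher or lower): 28 mm in front of hook_home and 6 mm above the prong's top. The end is 8 mm thick, so its outermost point is 32 mm in front of hook_home. Axes as hook_home.
- loupe: Black eyeglass loupe standing on the table, 38 mm across and 32 mm high, bystander; origin under its centre.
- pin_vial: White vial, 24 mm across and 58 mm high, standing on the table, bystander; origin under its centre.
- v_block: Small steel V-block, 34 x 40 x 28 mm, bystander; origin under its centre.
- try_square: Small steel try square lying on the table, 50 x 93 x 14 mm, bystander; origin under its centre.
- brass_hammer: Small brass hammer lying on the table, 56 x 170 x 20 mm, bystander; origin under its centre.
Mind the look-alikes: they are no part of the job. There is more than one size of the cabinet; the one meant has the size given above.

How it is judged:
On the way, in this order (a step that is already met when the one before it is completed fails the run):
1. the held gauge is down through the opening, in front of the hook's end, its window at the hook's height (contact force between the fingers and gauge above 1 N and x of gauge_eye in the frame of hook_home between -0.058 and -0.034 m and y of gauge_eye in the frame of hook_home between -0.015 and 0.015 m and z of gauge_eye in the frame of hook_home between 0 and 0.032 m), for 0.05 s.
2. the gauge, still held, bears on the hook (more than 0.8 N) and is back against the carrier (within 3 mm) (contact force between the fingers and gauge above 1 N and contact force between gauge and hook_rail above 0.8 N and x of gauge_eye in the frame of hook_home between -0.003 and 0.003 m and y of gauge_eye in the frame of hook_home between -0.005 and 0.005 m and z of gauge_eye in the frame of hook_home between -0.011 and 0.011 m), for 0.2 s.
At the end, for the whole second after the job is handed in: The gauge is let go and hangs at rest on the hook (its whole weight on the hook, no contact with the cabinet), upright within 0.12 rad, the top of its window within 3 mm of fully back along the prong and within 5 mm sideways of it (x of gauge_eye in the frame of hook_home between -0.003 and 0.003 m and y of gauge_eye in the frame of hook_home between -0.005 and 0.005 m and z of gauge_eye in the frame of hook_home between -0.011 and 0.011 m and contact force between gauge and hook_rail above 0.8 N and contact force between gauge and cabinet below 0.1 N and angle between gauge's own z axis and vertical below 0.12 rad and linear speed of gauge below 0.02 m/s and angular speed of gauge below 0.2 rad/s and contact force between the fingers and gauge below 0.05 N); the robot touches nothing.
It fails at once if the gauge touches the cabinet (contact force between gauge and cabinet above 0.3 N).
It fails at once if the robot touches the cabinet (contact force between any of the arm, the fingers and cabinet above 0.3 N).
It fails at once if the gauge or the robot presses on the hook or its carrier with more than 20 N (contact force between any of gauge, the arm, the fingers and hook_rail above 20 N).
It fails at once if a bystander is moved by more than 20 mm (distance of any of loupe, pin_vial, v_block, try_square, brass_hammer from where it was at the start of the episode above 0.02 m).
It also fails if it takes over 54 s, if anything falls off the work surface, if the arm or the gripper's body presses on something with over 40 N, if the wrist force passes 120 N, or if a joint passes its speed limit or range.

## Working session

There is one attempt and no reset: what is moved stays moved. The work goes in short steps, Python scripts to look and compute and a tool call to move; the robot and the scene stay as the last step left them, time stands still between calls to the robot, and variables do not carry over. Pictures are saved under pics/ and viewed, and the job is handed in when it is done.

Besides the shell and the picture viewer there is one more tool, called in YAML: its name, and indented under it one key for each argument. apply_moves: Moves the arm, as the interface text tells. Shifts and turns lie within -1 to 1; 1 stands for 12 cm of shift or 120 degrees of turn. Its arguments: {"type":"object","properties":{"dp":{"type":"array"},"twist":{"type":"array"},"jaw":{"type":"array"},"grip_force":{"type":"number"}},"required":["dp","twist","jaw"]}

```bash
mkdir -p pics
cat > h.py <<'E'
import numpy as np,cv2,pickle
from scipy.spatial.transform import Rotation as Rn
from bench import r
def grab(n):
    o=r.get_obs(); f=r.grab_frame(n); f=dict(f); f['obs']=o
    pickle.dump(f,open(f'{n}.pkl','wb')); return f
def pose(f):
    # returns Rcw, origin : world = Rcw p + o
    if 'hand_eye' in f:
        H=np.array(f['hand_eye']); o=f['obs']; Rw=Rn.from_rotvec(o['orientation']).as_matrix()
        return Rw@H[:3,:3], Rw@H[:3,3]+np.array(o['tcp_pos'])
    R=np.array(f['R']);t=np.array(f['t']); return R.T,-R.T@t
def pts(f):
    K=np.array(f['intrinsics']);z=f['z_map'];v,u=np.mgrid[:z.shape[0],:z.shape[1]]
    p=np.stack([(u-K[0,2])/K[0,0]*z,(v-K[1,2])/K[1,1]*z,z],-1)
    R,o=pose(f); w=p@R.T+o; w[z<=0]=np.nan; return w
def ray(f,u,v,h):
    K=np.array(f['intrinsics']);R,o=pose(f);d=R@np.array([(u-K[0,2])/K[0,0],(v-K[1,2])/K[1,1],1]);return o+d*(h-o[2])/d[2]
def proj(f,X):
    K=np.array(f['intrinsics']);R,o=pose(f);c=R.T@(np.array(X)-o);return (K@(c/c[2]))[:2]
def save(f,name,crop=None,s=1):
    im=f['color'][:,:,::-1]
    if crop: im=im[crop[1]:crop[3],crop[0]:crop[2]]
    cv2.imwrite('pics/'+name,cv2.resize(im,None,fx=s,fy=s,interpolation=cv2.INTER_CUBIC))
E
python3 - <<'E'
from h import *
for n in ['scene','side','wrist']:
    f=grab(n); save(f,n+'0.png',s=1.5); print(n,pose(f)[1],pose(f)[0][:,2],f['intrinsics'][0][0])
print(r.get_obs())
E
```

```text
scene [-0.50225178 -0.72441057  1.01383999] [ 0.64989762  0.50772565 -0.56555083] 491.2630456791364
side [0.26256131 0.96750101 0.89167465] [ 0.19614017 -0.74860358 -0.63334171] 361.7344662446123
wrist [0.13701522 0.66445355 0.37285764] [ 0.29645938 -0.10091094 -0.94969933] 333.8710647150397
{'clock': 0.15, 'joints': array([-1.3560679 ,  0.4776293 ,  0.02237417,  1.5562264 , -0.01148977,
        1.10929018, -0.08309041]), 'qvel': array([ 0.00040159, -0.00205696, -0.00058663, -0.00175063,  0.00164672,
       -0.00059684,  0.00056578]), 'tau': array([ 2.74425103e-03, -5.96924078e+01,  1.61024809e+00, -2.81490344e+01,
        1.26493938e-02,  6.56039338e-03,  1.10747976e-06]), 'tcp_pos': array([0.21408157, 0.63992788, 0.40393576]), 'orientation': array([ 2.54882148e+00,  1.83501459e+00, -1.69698611e-03]), 'contact_force': array([0.65520219, 0.10766338, 0.1633361 ]), 'moment': array([-0.02023106, -0.02437884, -0.01331897]), 'grip_width': 0.08532863287822172}
```

View pics/scene0.png

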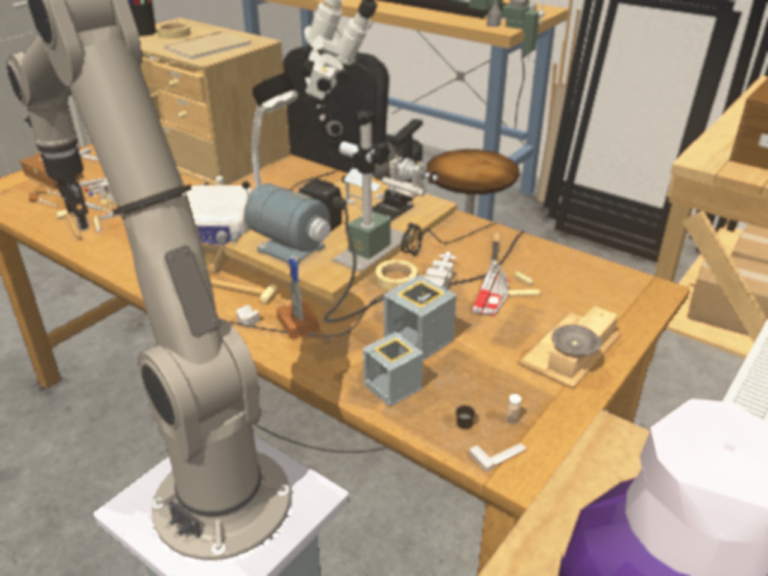

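View pics/side0.png

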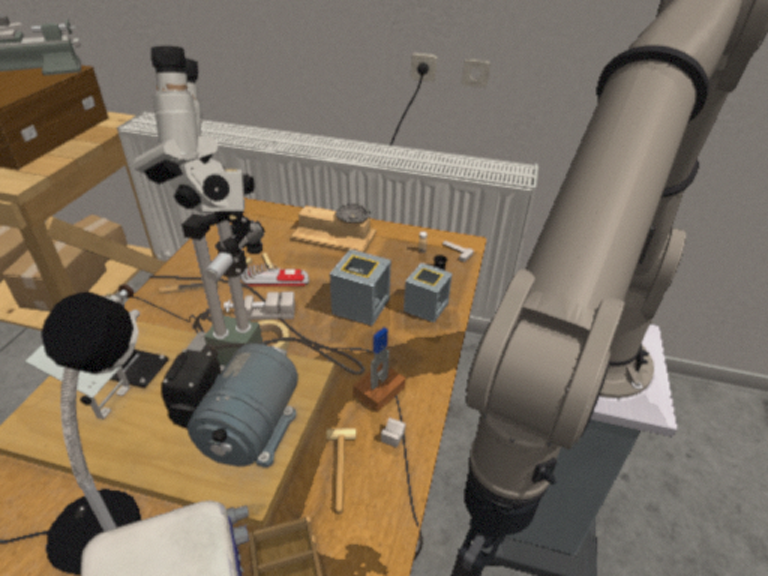

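View pics/wrist0.png

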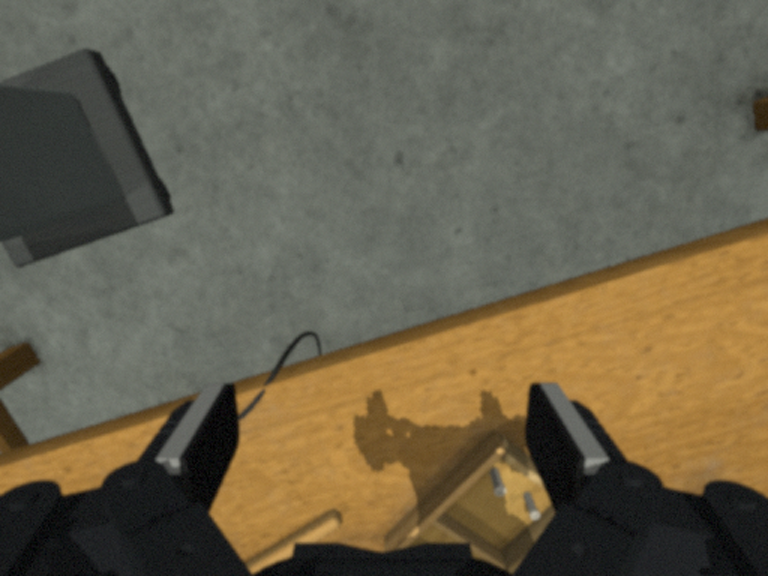

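The scene view (384x576 scale, shown at 1.5x) has two cabinets: a larger one at about (420,315) and a smaller one at (393,367). In the side view they are at (360,285) and (428,290). The gauge and its stand show in the side view at (380,370). I'll measure them all from depth.

Run:
```python
from h import *
fs={n:pickle.load(open(n+'.pkl','rb')) for n in ['scene','side']}
for n,f in fs.items():
    w=pts(f); c=f['color'].astype(int); hsv=cv2.cvtColor(f['color'],cv2.COLOR_RGB2HSV)
    ok=np.isfinite(w[...,0])
    # blue tab
    m=(hsv[...,0]>105)&(hsv[...,0]<128)&(hsv[...,1]>150)&(w[...,2]>0.05)&(w[...,2]<.3)&(w[...,0]>.3)&ok
    P=w[m]; print(n,'blue',m.sum(),np.median(P,0),np.percentile(P,[3,97],0))
    # flat grey horizontal tops
    m=(w[...,2]>.06)&(w[...,2]<.16)&(w[...,0]>.3)&(w[...,0]<1)&(w[...,1]<.35)&(w[...,1]>-.3)&(hsv[...,1]<90)&ok
    k,l,s,ce=cv2.connectedComponentsWithStats(m.astype(np.uint8))
    for i in range(1,k):
        if s[i,4]>80: print(n,s[i],np.percentile(w[l==i],[2,50,98],0).round(3).tolist())
    # yellow
    m=(hsv[...,0]>18)&(hsv[...,0]<32)&(hsv[...,1]>150)&(hsv[...,2]>120)&(w[...,2]>.06)&(w[...,2]<.16)&(w[...,0]>.3)&ok
    k,l,s,ce=cv2.connectedComponentsWithStats(cv2.dilate(m.astype(np.uint8),np.ones((3,3))))
    for i in range(1,k):
        if s[i,4]>30: print('yel',n,s[i],np.percentile(w[(l==i)&m],[2,50,98],0).round(3).tolist())
f=fs['scene'];save(f,'s_crop.png',(220,150,370,320),3.5)
f=fs['side'];save(f,'d_crop.png',(200,150,340,310),3.7)
```

```text
return _methods._mean(a, axis=axis, dtype=dtype,
  ret = um.true_divide(
Traceback (most recent call last):
IndexError: index -1 is out of bounds for axis 0 with size 0
```

Run:
```python
from h import *
fs={n:pickle.load(open(n+'.pkl','rb')) for n in ['scene','side']}
for n,f in fs.items():
    w=pts(f)
    for nm,(u,v) in {'scene':dict(big=(310,195),small=(285,255),tab=(196,178),stand=(200,215),table=(330,230)),'side':dict(big=(228,205),small=(275,200),tab=(253,227),stand=(253,262),table=(300,230))}[n].items():
        print(n,nm,f['color'][v,u],w[v,u],f['z_map'][v,u])
f=fs['scene'];save(f,'s_crop.png',(220,150,370,320),3.5)
f=fs['side'];save(f,'d_crop.png',(200,150,340,310),3.7)
f=fs['scene'];save(f,'s2_crop.png',(150,150,230,240),6)
```

```text
scene big [216 165 100] [ 7.93806962e-01  5.98275587e-04 -1.62182764e-03] 1.7847064
scene small [149 114  72] [ 0.46825871 -0.1100941  -0.00120983] 1.516699
scene tab [ 56  73 125] [0.44155276 0.22191522 0.16710297] 1.572723
scene stand [127  85  52] [0.4328105  0.20845746 0.03038639] 1.6375288
scene table [216 160  94] [ 0.65927004 -0.15920096 -0.00103703] 1.6158062
side big [70 73 73] [0.601366   0.03798401 0.03183716] 1.3068639
side small [71 72 72] [ 0.44176669 -0.02180554  0.04638684] 1.3111038
side tab [21 40 84] [0.45176181 0.24494732 0.1579958 ] 1.0426855
side stand [152  94  55] [0.44349286 0.26584869 0.0305569 ] 1.1061292
side table [108  81  47] [ 0.33185413  0.05345395 -0.00297005] 1.2644658
```

View pics/s_crop.png

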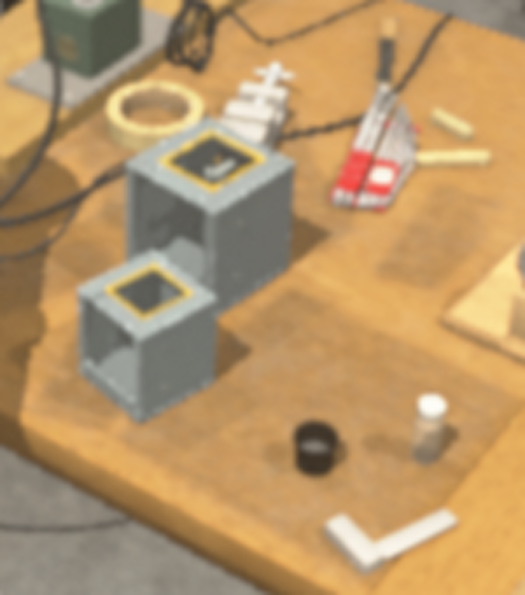

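View pics/d_crop.png

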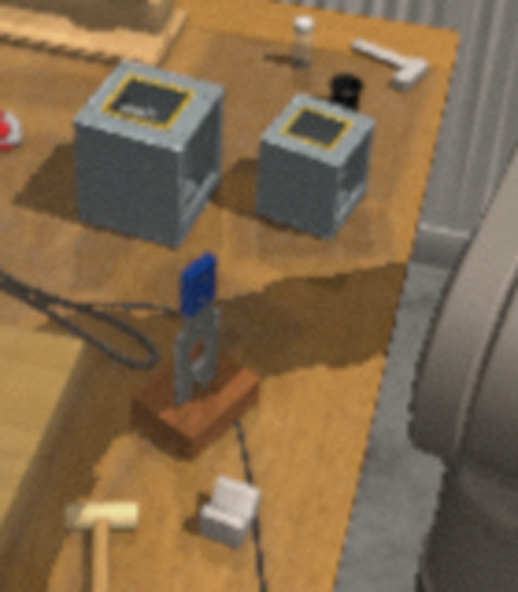

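View pics/s2_crop.png

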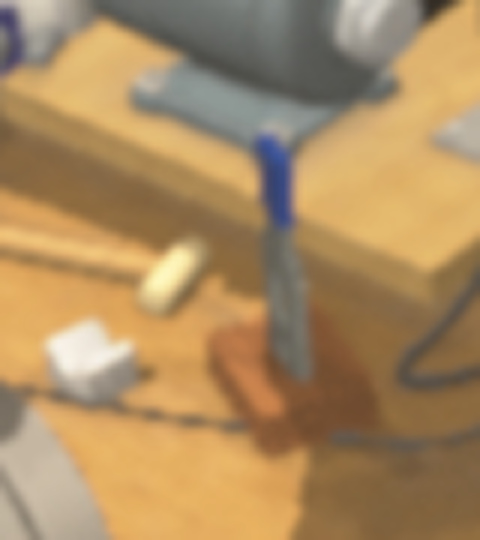

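Two candidates. The larger cabinet is at scene px (280,200) and has the hook visible through its top opening. The smaller one is at (262,245) and has no hook. Next I'll measure the sizes, then the gauge.

Run:
```python
from h import *
fs={n:pickle.load(open(n+'.pkl','rb')) for n in ['scene','side']}
def rect(P,nm):
    a=cv2.minAreaRect(P[:,:2].astype(np.float32)*1000); print(nm,len(P),np.round(a[0],1),np.round(a[1],1),round(a[2],1),'z',np.percentile(P[:,2],[5,50,95]).round(4))
for n,f in fs.items():
    w=pts(f); c=f['color'].astype(int); hsv=cv2.cvtColor(f['color'],cv2.COLOR_RGB2HSV)
    ok=np.isfinite(w[...,0])&(w[...,0]>.3)&(w[...,0]<.85)&(abs(w[...,1])<.4)
    m=ok&(hsv[...,0]>105)&(hsv[...,0]<128)&(hsv[...,1]>120)&(w[...,2]>.1)&(w[...,2]<.2)&(w[...,1]>.15)
    m=cv2.erode(m.astype(np.uint8),np.ones((2,2)))>0
    P=w[m];print(n,'blue',len(P)); 
    if len(P): print(np.percentile(P,[3,50,97],0).round(4).tolist()); rect(P,'tab')
    for zz,nm in ((.125,'big'),(.03,'stand'),(None,'small')):
        if zz is None:
            m=ok&(w[...,2]>.07)&(w[...,2]<.11)&(hsv[...,1]<70)&(w[...,1]<.1)
        else: m=ok&(abs(w[...,2]-zz)<.008)&((hsv[...,1]<90) if nm=='big' else (w[...,1]>.15)&(hsv[...,1]>110))
        m=cv2.morphologyEx(m.astype(np.uint8),cv2.MORPH_OPEN,np.ones((2,2)))
        k,l,s,ce=cv2.connectedComponentsWithStats(m)
        for i in range(1,k):
            if s[i,4]>60: print(s[i],end=' ');rect(w[l==i],n+' '+nm)
    m=ok&(hsv[...,0]>14)&(hsv[...,0]<34)&(hsv[...,1]>110)&(w[...,2]>.115)&(w[...,2]<.14)&(w[...,1]<.1)
    if m.sum()>10: rect(w[m],n+' yel'); print(ray(f,*np.argwhere(m)[:,::-1].mean(0),.125))
```

```text
scene blue 7
[[0.4398, 0.2207, 0.1566], [0.443, 0.223, 0.1671], [0.4485, 0.2311, 0.1718]]
tab 7 [445.7 225.2] [15.3  4.2] 52.2 z [0.1572 0.1671 0.1717]
[234 142  28  16 204] scene big 204 [806.8 290.5] [224.6  51.7] 25.0 z [nan nan nan]
[187 156  20   6  66] scene big 66 [588.8 360.3] [35.5 70. ] 38.5 z [0.1126 0.1211 0.1297]
[257 184  48  29 459] scene big 459 [635.8 -27.2] [109.3 245.1] 81.3 z [nan nan nan]
[201 187  31  13  95] scene stand 95 [565.7 255.4] [ 48.  116.8] 27.7 z [0.017  0.0257 0.0357]
[185 202  29  20 291] scene stand 291 [463.8 242.6] [121.4  87.7] 62.1 z [nan nan nan]
[272 191  12   9  62] scene small 62 [617.8  15.6] [33.6 40.7] 6.2 z [nan nan nan]
[257 201  11  11  75] scene small 75 [548.8  39. ] [59.2  9.5] 3.3 z [0.064  0.0794 0.1015]
[279 202  25  24 249] scene small 249 [nan nan] [0. 0.] 0.0 z [nan nan nan]
[370 218  31  20 213] scene small 213 [ 698.  -339.5] [ 89.6 130.9] 49.2 z [nan nan nan]
[243 223  40  31 466] scene small 466 [442.6 -68.8] [ 89.4 152. ] 75.4 z [nan nan nan]
scene yel 46 [573.1 -14.6] [66.3 73.3] 79.4 z [0.1223 0.1255 0.1282]
[ 0.57495
[... 299 characters left out ...]
63 [760.3 268.9] [ 98.5 240.3] 24.7 z [nan nan nan]
[210 244  14  15  64] side stand 64 [564.3 235.8] [82.7 26.2] 80.1 z [-0.0028  0.0304  0.0392]
[236 247  35  24 396] side stand 396 [445.4 230.1] [109.4  63.9] 63.6 z [nan nan nan]
[225 137  23  12  83] side small 83 [ 686.2 -451.7] [339.8  88.2] 89.4 z [0.0526 0.0717 0.0767]
[235 173  15  10  96] side small 96 [574.8 -45.4] [52.7 74.5] 15.8 z [0.071  0.0879 0.1108]
[271 177  31  24 315] side small 315 [ 392.3 -112.1] [204.4  80.5] 72.6 z [nan nan nan]
[221 187  29  16 248] side small 248 [554.6  13.3] [120.4  92.2] 50.0 z [nan nan nan]
side yel 46 [574.4 -16.9] [69.3 71.6] 83.1 z [0.1202 0.1249 0.1269]
[ 0.57923454 -0.02072454  0.125     ]
```

```bash
cat >> h.py <<'E'
def plan(P,yaw,n,tilt=True):
    """rows to bring TCP to P with tool pointing down, tool x at yaw deg (world)"""
    o=r.get_obs(); p=np.array(o['tcp_pos']); R=Rn.from_rotvec(o['orientation'])
    y=np.radians(yaw); T=Rn.from_matrix(np.array([[np.cos(y),np.sin(y),0],[np.sin(y),-np.cos(y),0],[0,0,-1]]))
    rv=(R.inv()*T).as_rotvec(); d=np.array(P)-p
    print('clock',o['clock'],'pos',p.round(4),'yaw',np.degrees(np.arctan2(*R.as_matrix()[1::-1,0])).round(2),'z',R.as_matrix()[:,2].round(4),'F',np.round(o['contact_force'],2),'g',o['grip_width'])
    print('shift mm/row',np.linalg.norm(d)/n*1000,'deg/row',np.degrees(np.linalg.norm(rv))/n)
    tw=np.round(np.degrees(rv)/n/120,4); out=[]
    for i in range(n):
        Ri=R*Rn.from_rotvec(rv*i/n); out.append(np.round(Ri.inv().apply(d)/n/.12,3).tolist())
    print('dp',out); print('twist',tw.tolist(),'x',n)
E
python3 - <<'E'
from h import *
print(np.round(pickle.load(open('wrist.pkl','rb'))['hand_eye'],4).tolist())
plan([.575,-.018,.405],-10,18)
E
```

```text
[[1.0, -0.0005, -0.0001, -0.0011], [0.0005, 0.9497, 0.313, -0.0808], [-0.0001, -0.313, 0.9497, 0.0309], [0.0, 0.0, 0.0, 1.0]]
clock 0.15 pos [0.2141 0.6399 0.4039] yaw 71.5 z [-3.0e-04 -1.4e-03 -1.0e+00] F [0.66 0.11 0.16] g 0.08532863287822172
shift mm/row 41.69007997838887 deg/row 4.527986410270692
dp [[-0.236, 0.255, -0.0], [-0.215, 0.273, -0.0], [-0.193, 0.289, -0.0], [-0.169, 0.303, -0.0], [-0.145, 0.316, -0.0], [-0.119, 0.326, -0.0], [-0.093, 0.335, -0.0], [-0.067, 0.341, -0.0], [-0.04, 0.345, -0.0], [-0.012, 0.347, -0.0], [0.015, 0.347, -0.0], [0.043, 0.345, -0.0], [0.07, 0.34, -0.0], [0.096, 0.334, -0.0], [0.122, 0.325, -0.0], [0.148, 0.314, -0.0], [0.172, 0.302, -0.0], [0.195, 0.287, -0.0]]
twist [0.0, 0.0, 0.0377] x 18
```

apply_moves:
  dp:
    - [-0.236,0.255,0]
    - [-0.215,0.273,0]
    - [-0.193,0.289,0]
    - [-0.169,0.303,0]
    - [-0.145,0.316,0]
    - [-0.119,0.326,0]
    - [-0.093,0.335,0]
    - [-0.067,0.341,0]
    - [-0.04,0.345,0]
    - [-0.012,0.347,0]
    - [0.015,0.347,0]
    - [0.043,0.345,0]
    - [0.07,0.34,0]
    - [0.096,0.334,0]
    - [0.122,0.325,0]
    - [0.148,0.314,0]
    - [0.172,0.302,0]
    - [0.195,0.287,0]
  twist:
    - [0,0,0.0377]
    - [0,0,0.0377]
    - [0,0,0.0377]
    - [0,0,0.0377]
    - [0,0,0.0377]
    - [0,0,0.0377]
    - [0,0,0.0377]
    - [0,0,0.0377]
    - [0,0,0.0377]
    - [0,0,0.0377]
    - [0,0,0.0377]
    - [0,0,0.0377]
    - [0,0,0.0377]
    - [0,0,0.0377]
    - [0,0,0.0377]
    - [0,0,0.0377]
    - [0,0,0.0377]
    - [0,0,0.0377]
  jaw: [0,0,0,0,0,0,0,0,0,0,0,0,0,0,0,0,0,0]

```text
clock: 1.95
tcp_pos: [0.5675, -0.0465, 0.4]
orientation: [-3.122, 0.34, 0.007]
contact_force: [0.8, 0.5, 0.1]
grip_width: 0.0851
```

Run:
```python
from h import *
plan([.575,-.018,.405],-10,5)
```

```text
clock 1.95 pos [ 0.5675 -0.0465  0.4   ] yaw -12.43 z [-0.0045  0.0012 -1.    ] F [0.78 0.52 0.11] g 0.08513981335776664
shift mm/row 5.983190211380787 deg/row 0.48992628630627555
dp [[0.002, -0.049, -0.008], [0.002, -0.049, -0.008], [0.003, -0.049, -0.008], [0.003, -0.049, -0.008], [0.004, -0.049, -0.008]]
twist [-0.0, 0.0004, -0.0041] x 5
```

apply_moves:
  dp:
    - [0,-0.05,-0.01]
    - [0,-0.05,-0.01]
    - [0,0,0]
  twist:
    - [0,0,0]
    - [0,0,0]
    - [0,0,0]
  jaw: [0,0,0]

```text
clock: 2.25
tcp_pos: [0.571, -0.0409, 0.4021]
orientation: [3.118, -0.358, -0.006]
contact_force: [-0.1, 0.4, 0.0]
grip_width: 0.0853
```

Run:
```python
from h import *
f=grab('wrist'); save(f,'w1.png',s=1.5); print(f['obs']['tcp_pos'],np.abs(f['obs']['qvel']).max())
import shutil; shutil.copy('wrist.pkl','wcab.pkl')
```

```text
[ 0.57101092 -0.04090864  0.40211484] 0.011324409286511294
```

View pics/w1.png

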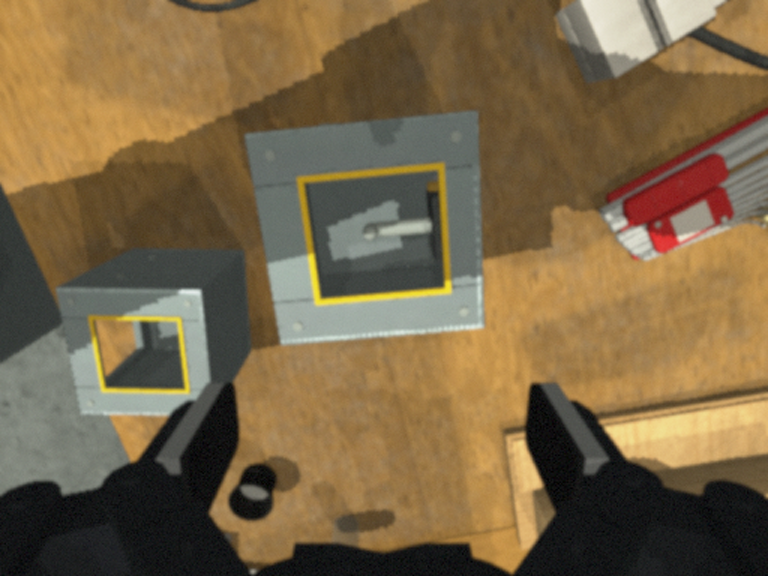

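The wrist view shows the big cabinet's top at display (245–483, 112–342). The yellow opening is at (300–450, 165–303), and the hook prong runs from (370,231) to the carrier at (435,226). The small cabinet at (60–250, 250–415) has no hook. I'll fit the geometry from this view.

Run:
```python
from h import *
f=pickle.load(open('wcab.pkl','rb'))
hsv=cv2.cvtColor(f['color'],cv2.COLOR_RGB2HSV)
m=((hsv[...,0]>20)&(hsv[...,0]<34)&(hsv[...,1]>170)&(hsv[...,2]>130)).astype(np.uint8)
m[:, :190]=0;m[:,310:]=0;m[:100]=0;m[210:]=0
c,_=cv2.findContours(m,cv2.RETR_EXTERNAL,cv2.CHAIN_APPROX_NONE)
c=max(c,key=cv2.contourArea);fill=cv2.drawContours(np.zeros_like(m),[c],-1,1,-1)
def fit(mask,z,nm):
    c,_=cv2.findContours(mask,cv2.RETR_EXTERNAL,cv2.CHAIN_APPROX_NONE);c=max(c,key=cv2.contourArea)[:,0]
    X=np.array([ray(f,u,v,z) for u,v in c])[:,:2]
    a=cv2.minAreaRect((X*1000).astype(np.float32));print(nm,np.round(a[0],2),np.round(a[1],2),round(a[2],2))
    q=cv2.approxPolyDP(c.reshape(-1,1,2),6,True)[:,0]; Q=np.array([ray(f,u,v,z)*1000 for u,v in q])[:,:2]
    print(q.tolist(),Q.round(1).tolist(),Q.mean(0).round(2),[np.linalg.norm(Q[i]-Q[i-1]).round(1) for i in range(len(Q))])
fit(fill,.125,'yellow outer')
inner=((fill==1)&(m==0)).astype(np.uint8); inner=cv2.morphologyEx(inner,cv2.MORPH_OPEN,np.ones((3,3)));fit(inner,.125,'opening')
w=pts(f);print('top z',np.nanmedian(w[85:110,190:290][:, :,2]))
# prong: bright pixels within opening
g=f['color'].astype(int).min(2); pm=((g>150)&(inner==1)).astype(np.uint8)
k,l,s,ce=cv2.connectedComponentsWithStats(pm); print(s[1:],ce[1:])
save(f,'w1c.png',(195,100,310,210),6)
for u,v in [(248,155),(255,154),(262,153),(270,152),(278,151),(285,151)]: print(u,v,w[v,u].round(4))
```

```text
yellow outer [572.38 -16.2 ] [65.36 70.4 ] 82.43
[[294, 109], [199, 118], [212, 202], [299, 194]] [[610.7, 11.2], [542.6, 20.6], [534.5, -44.0], [602.2, -52.9]] [572.54 -16.28] [np.float64(64.7), np.float64(68.8), np.float64(65.1), np.float64(68.3)]
opening [572.4  -16.09] [60.18 65.33] 82.32
[[291, 113], [203, 122], [214, 198], [295, 191]] [[608.1, 8.9], [544.7, 17.2], [537.0, -41.1], [599.7, -49.8]] [572.35 -16.21] [np.float64(59.3), np.float64(64.0), np.float64(58.8), np.float64(63.3)]
top z 0.12477496399131052
[[254 148  32   9 175]
 [244 156   5   3  11]] [[269.65142857 152.01714286]
 [245.72727273 157.18181818]]
248 155 [ 0.5704 -0.0152  0.1187]
255 154 [ 0.5754 -0.0174  0.1103]
262 153 [ 0.581  -0.0178  0.1109]
270 152 [ 0.5873 -0.0182  0.1119]
278 151 [ 0.5936 -0.0189  0.1115]
285 151 [ 0.5989 -0.0201  0.1117]
```

View pics/w1c.png

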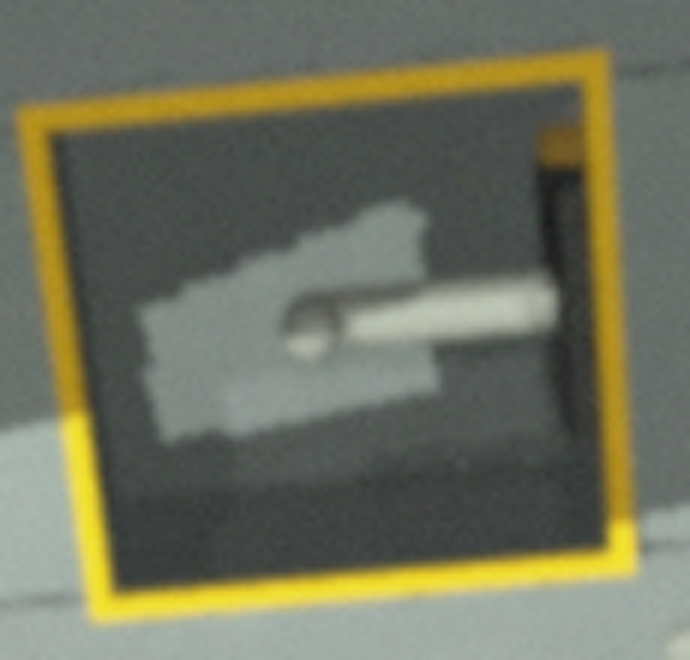

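The cabinet opening measures 65.3 x 60.2 mm at z 125, so this is the right one. Its origin is about (0.5699, -0.0158), with yaw -7.6°. Depth puts the prong's top near 111 mm, about 4 mm above nominal, and I'll check that by feel. Now to the gauge.

Run:
```python
from h import *
plan([.449,.238,.402],-24,9)
```

```text
clock 2.3 pos [ 0.5708 -0.0408  0.402 ] yaw -13.08 z [-0.0046 -0.0027 -1.    ] F [-1.39  0.35  0.25] g 0.0853492390252251
shift mm/row 33.802033999346854 deg/row 1.2138482294913444
dp [[-0.168, -0.226, -0.0], [-0.173, -0.222, -0.0], [-0.178, -0.219, -0.0], [-0.182, -0.215, -0.0], [-0.187, -0.211, -0.0], [-0.191, -0.207, -0.0], [-0.196, -0.203, -0.0], [-0.2, -0.199, 0.0], [-0.204, -0.194, 0.0]]
twist [0.0002, 0.0002, 0.0101] x 9
```

apply_moves:
  dp:
    - [-0.168,-0.226,0]
    - [-0.173,-0.222,0]
    - [-0.178,-0.219,0]
    - [-0.182,-0.215,0]
    - [-0.187,-0.211,0]
    - [-0.191,-0.207,0]
    - [-0.196,-0.203,0]
    - [-0.2,-0.199,0]
    - [-0.15,-0.14,0]
    - [0,0,0]
    - [0,0,0]
  twist:
    - [0,0,0.01]
    - [0,0,0.01]
    - [0,0,0.01]
    - [0,0,0.01]
    - [0,0,0.01]
    - [0,0,0.01]
    - [0,0,0.01]
    - [0,0,0.01]
    - [0,0,0.01]
    - [0,0,0]
    - [0,0,0]
  jaw: [0,0,0,0,0,0,0,0,0,0,0]

```text
clock: 3.4
tcp_pos: [0.4375, 0.2489, 0.4021]
orientation: [-3.08, 0.62, 0.011]
contact_force: [-0.1, -1.3, -0.7]
grip_width: 0.0854
```

Run:
```python
from h import *
f=grab('wrist'); save(f,'w2.png',s=1.5); print(f['obs']['tcp_pos'],np.abs(f['obs']['qvel']).max())
w=pts(f);hsv=cv2.cvtColor(f['color'],cv2.COLOR_RGB2HSV)
m=(hsv[...,0]>105)&(hsv[...,0]<128)&(hsv[...,1]>130)&(hsv[...,2]>60)
k,l,s,ce=cv2.connectedComponentsWithStats(m.astype(np.uint8));i=1+np.argmax(s[1:,4]);print(s[i],ce[i])
m=l==i
P=w[m];print(np.nanpercentile(P,[3,50,97],0).round(4).tolist())
t=m&(w[...,2]>.168); 
X=(w[t][:,:2]*1000).astype(np.float32);a=cv2.minAreaRect(X);print('top',t.sum(),a,X.mean(0))
save(f,'w2c.png',(s[i,0]-40,s[i,1]-30,s[i,0]+s[i,2]+40,s[i,1]+s[i,3]+40),4)
plan([.449,.238,.402],-24,9)
```

```text
[0.43751885 0.24893254 0.4020644 ] 0.031300891422487064
[ 274  180   23   63 1134] [284.41975309 211.38800705]
[[0.4436, 0.2238, 0.1375], [0.4534, 0.242, 0.1722], [0.4617, 0.2519, 0.1737]]
top 824 ((452.1426696777344, 236.42413330078125), (31.674345016479492, 11.622868537902832), 64.34606170654297) [452.3476  237.53712]
clock 3.45 pos [0.4376 0.249  0.402 ] yaw -22.77 z [-0.0068  0.0017 -1.    ] F [-0.6   0.06 -0.66] g 0.08560774069846891
shift mm/row 1.7597917980993318 deg/row 0.14323037970316643
dp [[0.014, 0.005, -0.0], [0.014, 0.005, -0.0], [0.014, 0.005, -0.0], [0.014, 0.005, -0.0], [0.014, 0.005, -0.0], [0.014, 0.005, -0.0], [0.014, 0.005, -0.0], [0.014, 0.005, 0.0], [0.014, 0.005, 0.0]]
twist [0.0001, 0.0004, 0.0011] x 9
```

View pics/w2.png

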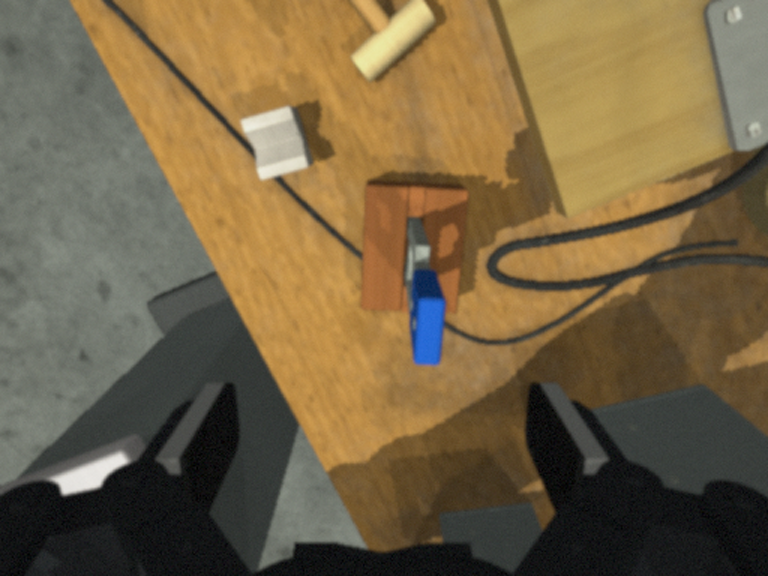

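View pics/w2c.png

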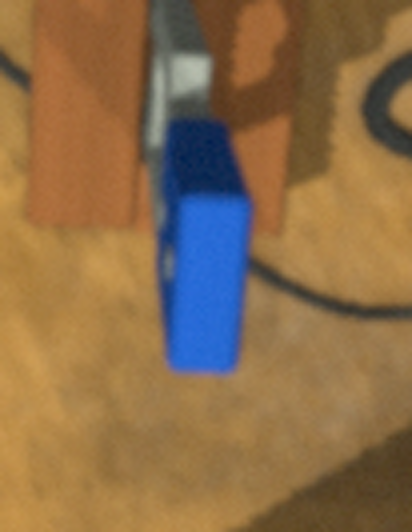

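The wrist view shows the blue tab's top at display (425,330), measuring 31.7 x 11.6 mm (expected 32 x 12) at z 0.173. I'm lining up over it.

Run:
```python
from h import *
plan([.4521,.2364,.36],-25.65,3)
```

```text
clock 3.45 pos [0.4376 0.249  0.402 ] yaw -22.77 z [-0.0068  0.0017 -1.    ] F [-0.6   0.06 -0.66] g 0.08560774069846891
shift mm/row 15.401348768208353 deg/row 0.9677104098040513
dp [[0.052, 0.016, 0.116], [0.052, 0.016, 0.117], [0.052, 0.015, 0.117]]
twist [0.0002, 0.0011, 0.008] x 3
```

apply_moves:
  dp:
    - [0.052,0.016,0.116]
    - [0.052,0.016,0.117]
    - [0.052,0.015,0.117]
    - [0,0,0]
    - [0,0,0]
  twist:
    - [0,0.0011,0.008]
    - [0,0.0011,0.008]
    - [0,0.0011,0.008]
    - [0,0,0]
    - [0,0,0]
  jaw: [0,0,0,0,0]

```text
clock: 3.95
tcp_pos: [0.4541, 0.2316, 0.3599]
orientation: [3.061, -0.706, 0.002]
contact_force: [0.3, -0.3, 0.2]
grip_width: 0.0854
```

Run:
```python
from h import *
plan([.4521,.2364,.311],-25.65,3)
```

```text
clock 3.95 pos [0.4541 0.2316 0.3599] yaw -25.97 z [ 1.3e-03 -6.0e-04 -1.0e+00] F [ 0.27 -0.35  0.25] g 0.08540067040260066
shift mm/row 16.37903607423848 deg/row 0.11043949481018668
dp [[-0.011, -0.009, 0.136], [-0.011, -0.01, 0.136], [-0.011, -0.01, 0.136]]
twist [-0.0, -0.0002, -0.0009] x 3
```

apply_moves:
  dp:
    - [-0.011,-0.01,0.136]
    - [-0.011,-0.01,0.136]
    - [-0.006,-0.006,0.13]
    - [0,0,0]
    - [0,0,0]
  twist:
    - [0,0,0]
    - [0,0,0]
    - [0,0,-0.0025]
    - [0,0,0]
    - [0,0,0]
  jaw: [0,0,0,0,0]

```text
clock: 4.45
tcp_pos: [0.454, 0.2356, 0.3148]
orientation: [-3.058, 0.697, -0.008]
contact_force: [0.7, -0.2, 0.2]
grip_width: 0.0856
```

Run:
```python
from h import *
plan([.4521,.2364,.311],-25.65,1)
f=grab('wrist'); save(f,'w3.png',s=1.5);w=pts(f);hsv=cv2.cvtColor(f['color'],cv2.COLOR_RGB2HSV)
m=(hsv[...,0]>105)&(hsv[...,0]<128)&(hsv[...,1]>130)&(hsv[...,2]>60)&(w[...,2]>.168)
X=(w[m][:,:2]*1000).astype(np.float32);print(m.sum(),cv2.minAreaRect(X))
```

```text
clock 4.45 pos [0.454  0.2356 0.3148] yaw -25.67 z [ 0.0059  0.004  -1.    ] F [ 0.67 -0.2   0.17] g 0.08557817816245057
shift mm/row 4.3150035030496845 deg/row 0.4088238687012858
dp [[-0.018, 0.001, 0.031]]
twist [-0.003, -0.0017, -0.0002] x 1
2064 ((452.22967529296875, 236.33543395996094), (32.59000015258789, 11.006747245788574), 64.74468231201172)
```

View pics/w3.png

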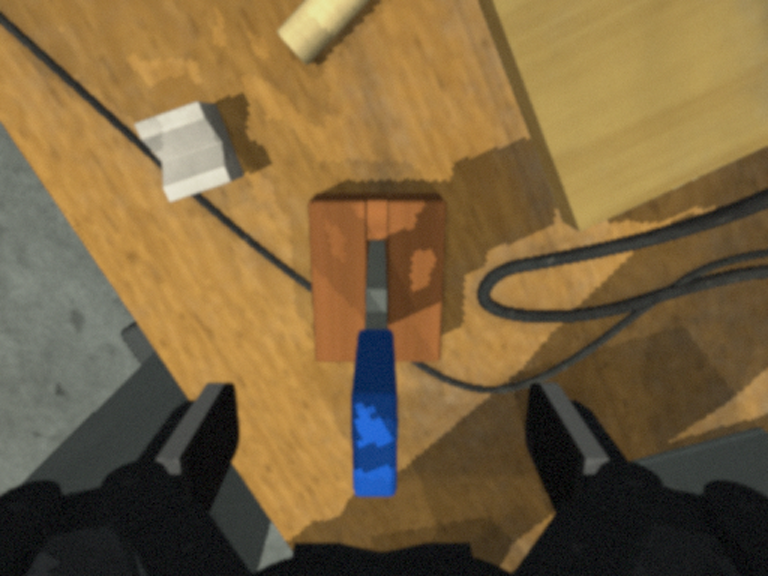

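The tab sits midway between the open fingers (display (375,415)), and its measured pose hasn't changed. I'll make a small correction, then close.

apply_moves:
  dp:
    - [-0.018,0.001,0.031]
    - [0,0,0]
    - [0,0,0]
  twist:
    - [-0.003,-0.0017,0]
    - [0,0,0]
    - [0,0,0]
  jaw: [0,0,0]

```text
clock: 4.8
tcp_pos: [0.4525, 0.2367, 0.313]
orientation: [-3.061, 0.697, -0.002]
contact_force: [-0.3, 0.3, 0.5]
grip_width: 0.0855
```

Run:
```python
from h import *
plan([.4522,.2364,.311],-25.4,1)
```

```text
clock 4.8 pos [0.4525 0.2367 0.313 ] yaw -25.68 z [ 0.0019  0.0022 -1.    ] F [-0.31  0.34  0.46] g 0.08554549956367824
shift mm/row 2.001030175937028 deg/row 0.32462229684116234
dp [[-0.001, 0.003, 0.016]]
twist [-0.0014, -0.0004, -0.0023] x 1
```

apply_moves:
  dp:
    - [0,0,0.018]
    - [0,0,0]
    - [0,0,0]
    - [0,0,0]
    - [0,0,0]
    - [0,0,0]
    - [0,0,0]
    - [0,0,0]
    - [0,0,0]
    - [0,0,0]
  twist:
    - [-0.0014,0,-0.002]
    - [0,0,0]
    - [0,0,0]
    - [0,0,0]
    - [0,0,0]
    - [0,0,0]
    - [0,0,0]
    - [0,0,0]
    - [0,0,0]
    - [0,0,0]
  jaw: [0,120,255,255,255,255,255,255,255,255]
  grip_force: 45

```text
clock: 5.8
tcp_pos: [0.4527, 0.2368, 0.3112]
orientation: [-3.064, 0.691, -0.002]
contact_force: [-0.7, -0.5, -0.7]
grip_width: 0.0113
```

Run:
```python
from h import *
o=r.get_obs();print(o['contact_force'],o['grip_width'],o['moment'])
plan([.4522,.2364,.361],-25.65,5)
```

```text
[-0.67428859 -0.53899464 -0.67827549] 0.011276012583089223 [ 0.03994881 -0.01115159  0.00850432]
clock 5.8 pos [0.4527 0.2368 0.3112] yaw -25.41 z [ 0.0013  0.     -1.    ] F [-0.67 -0.54 -0.68] g 0.011276012583089223
shift mm/row 9.966258475881885 deg/row 0.04948659166619206
dp [[-0.0, 0.001, -0.083], [-0.0, 0.001, -0.083], [-0.0, 0.001, -0.083], [-0.0, 0.001, -0.083], [-0.0, 0.001, -0.083]]
twist [-0.0001, -0.0001, 0.0004] x 5
```

Held: opening is 11.3 mm. Lifting straight up.

apply_moves:
  dp:
    - [0,0,-0.06]
    - [0,0,-0.083]
    - [0,0,-0.083]
    - [0,0,-0.12]
    - [0,0,-0.2]
    - [0,0,-0.2]
    - [0,0,-0.2]
    - [0,0,-0.2]
    - [0,0,-0.15]
    - [0,0,0]
    - [0,0,0]
  twist:
    - [0,0,0]
    - [0,0,0]
    - [0,0,0]
    - [0,0,0]
    - [0,0,0]
    - [0,0,0]
    - [0,0,0]
    - [0,0,0]
    - [0,0,0]
    - [0,0,0]
    - [0,0,0]
  jaw: [255,255,255,255,255,255,255,255,255,255,255]

```text
clock: 6.9
tcp_pos: [0.4514, 0.2346, 0.4786]
orientation: [-3.062, 0.694, -0.002]
contact_force: [-0.2, -0.0, -2.7]
grip_width: 0.0111
```

Run:
```python
from h import *
plan([.5526,-.0135,.468],-7.6,10)
for n in ['wrist','side']:
    f=grab(n); save(f,n+'4.png',s=1.5)
```

```text
clock 6.9 pos [0.4514 0.2346 0.4786] yaw -25.54 z [ 0.0017  0.0012 -1.    ] F [-0.18 -0.04 -2.7 ] g 0.01114082639887753
shift mm/row 26.811278555640214 deg/row 1.7943128559115447
dp [[0.165, 0.15, 0.009], [0.16, 0.155, 0.009], [0.155, 0.16, 0.009], [0.15, 0.165, 0.009], [0.145, 0.17, 0.009], [0.14, 0.174, 0.009], [0.134, 0.178, 0.009], [0.129, 0.183, 0.009], [0.123, 0.186, 0.009], [0.117, 0.19, 0.009]]
twist [-0.0001, -0.0001, -0.015] x 10
```

View pics/wrist4.png

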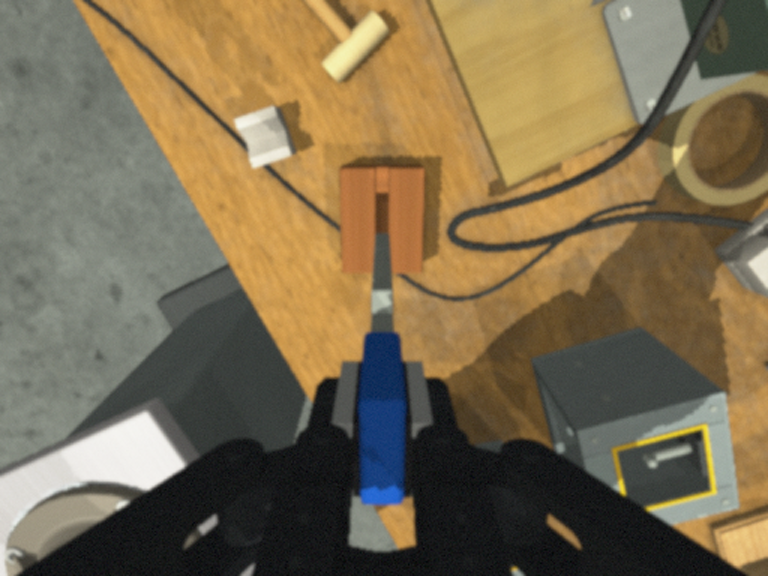

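View pics/side4.png

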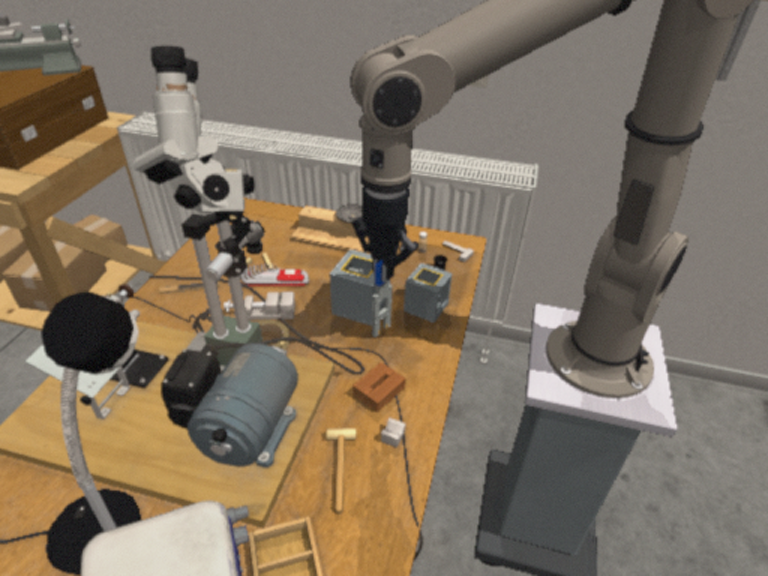

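The gauge is out and hangs straight in the grip: wrist tab at display (382,420), plate along x≈382. Now measuring its pose in the tool frame.

```bash
cat >> h.py <<'E'
def intool(f):
    K=np.array(f['intrinsics']);z=f['z_map'];v,u=np.mgrid[:z.shape[0],:z.shape[1]]
    p=np.stack([(u-K[0,2])/K[0,0]*z,(v-K[1,2])/K[1,1]*z,z],-1);H=np.array(f['hand_eye'])
    return p@H[:3,:3].T+H[:3,3]
E
python3 - <<'E'
from h import *
f=pickle.load(open('wrist.pkl','rb'));t=intool(f);hsv=cv2.cvtColor(f['color'],cv2.COLOR_RGB2HSV)
m=(hsv[...,0]>105)&(hsv[...,0]<128)&(hsv[...,1]>130)&(hsv[...,2]>50)&(f['z_map']>0)
P=t[m]; print(m.sum(),np.percentile(P,[2,50,98],0).round(4).tolist())
top=P[P[:,2]<.142]; print('top',len(top),np.percentile(top,[2,50,98],0).round(4).tolist(),cv2.minAreaRect((top[:,:2]*1000).astype(np.float32)))
side=P[P[:,2]>.145];print('side',len(side),np.percentile(side,[2,50,98],0).round(4).tolist())
# plate pixels below tab: cols 240-270, rows 155-222
q=t[150:222,244:268].reshape(-1,3);c=f['z_map'][150:222,244:268].reshape(-1)
q=q[(c>0)&(q[:,2]>.18)&(q[:,2]<.31)]
for a in np.arange(.18,.31,.02):
    s=q[(q[:,2]>=a)&(q[:,2]<a+.02)]
    if len(s): print(round(a,2),len(s),np.percentile(s,[3,50,97],0).round(4).tolist())
E
```

```text
3308 [[-0.0061, -0.0153, 0.1373], [-0.0005, -0.0089, 0.139], [0.0053, 0.0147, 0.1756]]
top 2253 [[-0.0061, -0.0149, 0.1371], [-0.0005, -0.0016, 0.1385], [0.0054, 0.0151, 0.141]] ((-0.45500898361206055, 0.4333524703979492), (32.42932891845703, 12.094088554382324), 89.65802001953125)
side 932 [[-0.0061, -0.0154, 0.1454], [-0.0005, -0.0148, 0.1582], [0.0052, -0.013, 0.1786]]
0.18 173 [[-0.0042, -0.0148, 0.1809], [-0.0005, -0.0129, 0.1919], [0.0036, -0.0123, 0.1992]]
0.2 369 [[-0.0039, -0.0222, 0.2011], [-0.0, -0.0193, 0.2037], [0.0033, -0.0128, 0.2181]]
0.22 114 [[-0.004, -0.0222, 0.2206], [0.0, -0.0219, 0.2293], [0.0033, -0.0214, 0.2392]]
0.24 86 [[-0.004, -0.0222, 0.2419], [-0.0003, -0.0219, 0.2496], [0.0035, -0.0216, 0.2587]]
0.26 66 [[-0.0037, -0.0222, 0.2605], [-0.0006, -0.0219, 0.2692], [0.0032, -0.0213, 0.2794]]
0.28 56 [[-0.0038, -0.0222, 0.2802], [-0.0002, -0.0219, 0.2901], [0.0034, -0.0215, 0.2986]]
0.3 8 [[-0.0029, -0.0222, 0.3005], [-0.0002, -0.022, 0.3017], [0.0025, -0.0218, 0.3023]]
```

The gauge in the tool frame is centred at x -0.3, y +0.7 mm, with the eye 218.4 mm ahead of the TCP and no tilt. Moving to above the opening.

apply_moves:
  dp:
    - [0.165,0.15,0]
    - [0.16,0.155,0]
    - [0.155,0.16,0]
    - [0.15,0.165,0]
    - [0.145,0.17,0]
    - [0.14,0.174,0]
    - [0.134,0.178,0]
    - [0.129,0.183,0]
    - [0.1,0.15,0]
    - [0.03,0.04,0]
    - [0,0,0]
    - [0,0,0]
  twist:
    - [0,0,-0.015]
    - [0,0,-0.015]
    - [0,0,-0.015]
    - [0,0,-0.015]
    - [0,0,-0.015]
    - [0,0,-0.015]
    - [0,0,-0.015]
    - [0,0,-0.015]
    - [0,0,-0.012]
    - [0,0,-0.008]
    - [0,0,0]
    - [0,0,0]
  jaw: [255,255,255,255,255,255,255,255,255,255,255,255]

```text
clock: 8.2
tcp_pos: [0.544, 0.0041, 0.4635]
orientation: [3.12, -0.217, -0.033]
contact_force: [0.8, 1.0, -1.8]
grip_width: 0.0114
```

Run:
```python
from h import *
plan([.553,-.0128,.455],-7.6,3)
```

```text
clock 8.2 pos [0.544  0.0041 0.4635] yaw -7.96 z [-0.0223 -0.0128 -0.9997] F [ 0.8   0.98 -1.78] g 0.01143288473067451
shift mm/row 6.982248432455672 deg/row 0.5050510854083955
dp [[0.032, 0.043, 0.024], [0.031, 0.043, 0.024], [0.031, 0.043, 0.024]]
twist [0.0025, 0.0032, -0.001] x 3
```

apply_moves:
  dp:
    - [0.032,0.043,0]
    - [0.031,0.043,0]
    - [0.031,0.043,0]
    - [0,0,0]
    - [0,0,0]
  twist:
    - [0.0025,0.0032,0]
    - [0.0025,0.0032,0]
    - [0.0025,0.0032,0]
    - [0,0,0]
    - [0,0,0]
  jaw: [255,255,255,255,255]

```text
clock: 8.7
tcp_pos: [0.5533, -0.0119, 0.4626]
orientation: [-3.133, 0.214, 0.0]
contact_force: [-0.2, 0.5, -1.1]
grip_width: 0.0117
```

Run:
```python
from h import *
plan([.553,-.0128,.455],-7.6,2)
```

```text
clock 8.7 pos [ 0.5533 -0.0119  0.4626] yaw -7.8 z [ 0.      0.0015 -1.    ] F [-0.17  0.49 -1.09] g 0.011715002439780065
shift mm/row 3.808975038575347 deg/row 0.10838587670902267
dp [[-0.001, 0.004, 0.032], [-0.001, 0.004, 0.032]]
twist [-0.0004, 0.0, -0.0008] x 2
```

Run:
```python
from h import *
f=grab('wrist'); save(f,'w5.png',s=1.5);t=intool(f);hsv=cv2.cvtColor(f['color'],cv2.COLOR_RGB2HSV)
w=pts(f)
m=(hsv[...,0]>20)&(hsv[...,0]<34)&(hsv[...,1]>150)&(hsv[...,2]>100)&(abs(w[...,2]-.125)<.008)
c=np.array([.5699,-.0158]);a=np.radians(-7.6);R=np.array([[np.cos(a),np.sin(a)],[-np.sin(a),np.cos(a)]])
X=(w[m][:,:2]-c)@R.T; X=X[(abs(X)<.05).all(1)]
print(len(X),np.percentile(X,[1,50,99],0).round(4).tolist())
h,ex,ey=np.histogram2d(X[:,0],X[:,1],bins=[np.arange(-.042,.046,.006),np.arange(-.042,.043,.006)]);print(h.astype(int))
q=w[(f['z_map']>0)&(hsv[...,1]<90)]; q=q[(q[:,2]>.165)&(q[:,2]<.24)];X=(q[:,:2]-c)@R.T;X=X[(abs(X[:,0]+.017)<.012)&(abs(X[:,1])<.04)];print('plate',len(X),np.percentile(X,[2,50,98],0).round(4).tolist())
```

```text
732 [[-0.0324, -0.0319], [0.0115, 0.0055], [0.0376, 0.0328]]
[[ 0  0  0  0  0  0  0  0  0  0  0  0  0  0]
 [ 0  4 11 12 12 18 14 12 12 13 13 18  6  0]
 [ 0 12  9  0  0  0  0  0  0  0  0  1 21  0]
 [ 0  0  0  0  0  0  0  0  0  0  0  0 17  0]
 [ 0  0  0  0  0  0  0  0  0  0  0  0 16  0]
 [ 0 10  4  0  0  0  0  0  0  0  0  0 18  0]
 [ 0 13  5  0  0  0  0  0  0  0  0  0 21  0]
 [ 0 14  4  0  0  0  0  0  0  0  0  0 20  0]
 [ 0 13  5  0  0  0  0  0  0  0  0  0 19  0]
 [ 0 15  6  0  0  0  0  0  0  0  0  0 21  0]
 [ 0 15  3  0  0  0  0  0  0  0  0  0 18  0]
 [ 0 14  3  0  0  0  0  0  0  0  0  0 21  0]
 [ 0 13 11 12 12  6 12 11  8 10 13  7 18  0]
 [ 0  3 12  7 10 12  7 12 13 10 11 14  5  0]]
plate 299 [[-0.0213, 0.0234], [-0.0178, 0.0241], [-0.0137, 0.0245]]
```

View pics/w5.png

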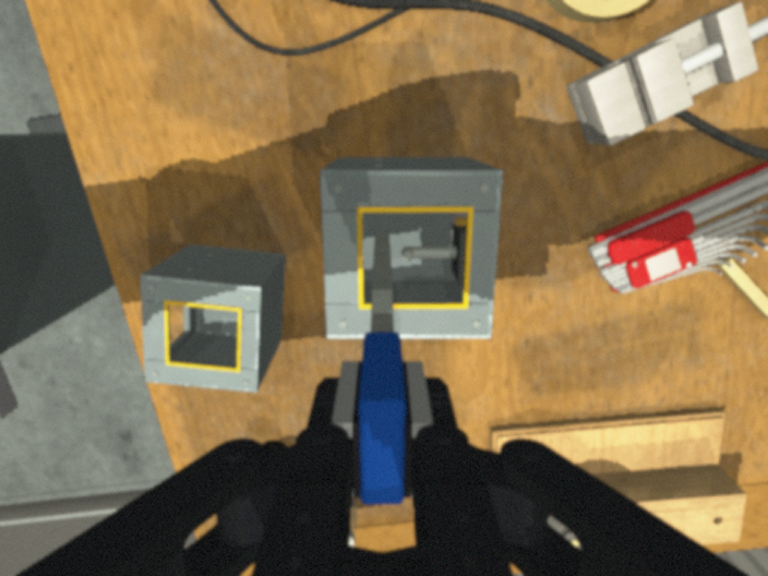

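The wrist view confirms the opening fits the model to within 0.4 mm. The plate's edge lies over it at display (383,300), about 1 mm too far in +y. Correcting, then descending in stages.

apply_moves:
  dp:
    - [0,0.009,0.06]
    - [0,0,0.06]
    - [0,0,0.04]
    - [0,0,0]
    - [0,0,0]
  twist:
    - [-0.0008,0,-0.0015]
    - [0,0,0]
    - [0,0,0]
    - [0,0,0]
    - [0,0,0]
  jaw: [255,255,255,255,255]

```text
clock: 9.25
tcp_pos: [0.5528, -0.0124, 0.4411]
orientation: [3.134, -0.207, -0.002]
contact_force: [0.3, -0.2, -2.1]
grip_width: 0.0117
```

Run:
```python
from h import *
plan([.553,-.0128,.4],-7.6,5)
```

```text
clock 9.25 pos [ 0.5528 -0.0124  0.4411] yaw -7.54 z [-1.4e-03 -3.0e-04 -1.0e+00] F [ 0.34 -0.17 -2.07] g 0.011682981617582331
shift mm/row 8.216153555886647 deg/row 0.020453721760989772
dp [[0.001, 0.001, 0.068], [0.0, 0.001, 0.068], [0.0, 0.001, 0.068], [0.0, 0.001, 0.068], [0.0, 0.001, 0.068]]
twist [0.0, 0.0001, 0.0001] x 5
```

apply_moves:
  dp:
    - [0,0.003,0.068]
    - [0,0,0.068]
    - [0,0,0.068]
    - [0,0,0.068]
    - [0,0,0.06]
    - [0,0,0]
  twist:
    - [0,0,0]
    - [0,0,0]
    - [0,0,0]
    - [0,0,0]
    - [0,0,0]
    - [0,0,0]
  jaw: [255,255,255,255,255,255]

```text
clock: 9.85
tcp_pos: [0.5526, -0.0125, 0.3973]
orientation: [3.134, -0.206, -0.003]
contact_force: [-0.2, -0.5, -2.0]
grip_width: 0.0115
```

Run:
```python
from h import *
plan([.553,-.0128,.344],-7.6,7)
```

```text
clock 9.85 pos [ 0.5526 -0.0125  0.3973] yaw -7.52 z [-2.1e-03 -3.0e-04 -1.0e+00] F [-0.21 -0.55 -1.97] g 0.011509685255836198
shift mm/row 7.614551741200623 deg/row 0.020632423163098327
dp [[0.001, 0.0, 0.063], [0.001, 0.0, 0.063], [0.001, 0.0, 0.063], [0.001, 0.0, 0.063], [0.001, 0.0, 0.063], [0.001, 0.0, 0.063], [0.001, 0.0, 0.063]]
twist [0.0, 0.0001, 0.0001] x 7
```

apply_moves:
  dp:
    - [0.003,0.001,0.063]
    - [0,0,0.063]
    - [0,0,0.063]
    - [0,0,0.063]
    - [0,0,0.063]
    - [0,0,0.063]
    - [0,0,0.04]
    - [0,0,0]
    - [0,0,0]
  twist:
    - [0,0.001,0]
    - [0,0,0]
    - [0,0,0]
    - [0,0,0]
    - [0,0,0]
    - [0,0,0]
    - [0,0,0]
    - [0,0,0]
    - [0,0,0]
  jaw: [255,255,255,255,255,255,255,255,255]

```text
clock: 10.75
tcp_pos: [0.5532, -0.0127, 0.3425]
orientation: [3.134, -0.206, 0.0]
contact_force: [0.2, 0.1, -1.1]
grip_width: 0.0115
```

Run:
```python
from h import *
plan([.553,-.0128,.344],-7.6,1)
c=np.array([.5699,-.0158]);a=np.radians(-7.6);R=np.array([[np.cos(a),np.sin(a)],[-np.sin(a),np.cos(a)]])
f=grab('wrist'); save(f,'w6.png',s=1.5);f2=grab('side');save(f2,'d6.png',(190,140,320,240),5)
```

```text
clock 10.75 pos [ 0.5532 -0.0127  0.3425] yaw -7.52 z [ 2.e-04 -1.e-03 -1.e+00] F [ 0.21  0.09 -1.12] g 0.011522138133404922
shift mm/row 1.560792530749225 deg/row 0.10075159078097469
dp [[-0.002, 0.001, -0.013]]
twist [0.0004, -0.0001, 0.0007] x 1
```

View pics/w6.png

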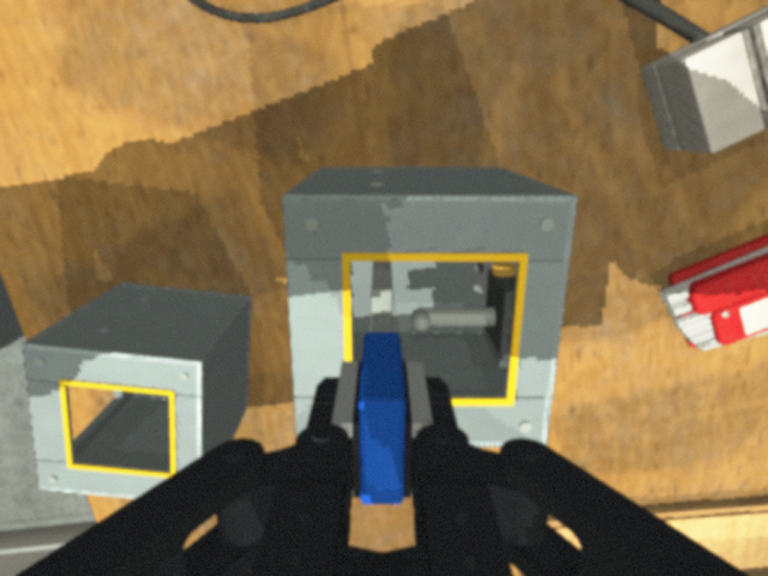

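View pics/d6.png

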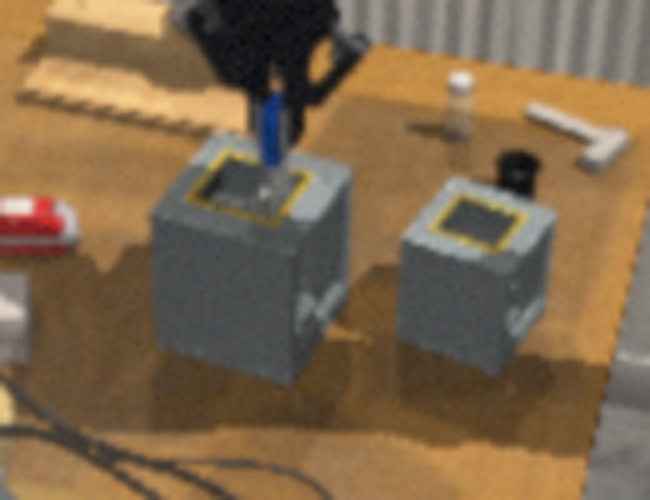

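The gauge is down in the opening in front of the hook, and the wrist view shows the hook tip at display (420,320), just right of the plate. Rechecking the hook height and line from this depth image.

Run:
```python
from h import *
f=pickle.load(open('wrist.pkl','rb'));w=pts(f)
c=np.array([.5699,-.0158]);a=np.radians(-7.6);R=np.array([[np.cos(a),np.sin(a)],[-np.sin(a),np.cos(a)]])
for u in range(274,336,5):
    for v in (208,211,214):
        p=w[v,u];print(u,v,((p[:2]-c)@R.T*1000).round(1),(p[2]*1000).round(1),end=' | ')
    print()
```

```text
274 208 [  1.7 -37.3] 6.3 | 274 211 [-4.8  0.4] 109.7 | 274 214 [  1.8 -43.3] 7.0 | 
279 208 [-2.   4.2] 114.2 | 279 211 [-2.   2.7] 115.5 | 279 214 [-2.2  1.9] 118.5 | 
284 208 [1.4 3.3] 111.8 | 284 211 [1.1 2.7] 115.5 | 284 214 [0.9 1.7] 118.1 | 
289 208 [4.8 2.8] 110.4 | 289 211 [4.7 1.2] 111.8 | 289 214 [ 4.8 -1.2] 110.9 | 
294 208 [7.9 3. ] 111.1 | 294 211 [7.8 1.4] 112.1 | 294 214 [ 7.9 -0.8] 111.9 | 
299 208 [11.   3.3] 111.8 | 299 211 [11.2  1.1] 111.3 | 299 214 [11.2 -0.9] 111.7 | 
304 208 [14.4  2.9] 110.7 | 304 211 [14.4  0.9] 110.9 | 304 214 [14.4 -0.8] 111.9 | 
309 208 [17.6  2.9] 110.6 | 309 211 [17.6  1. ] 111.1 | 309 214 [17.8 -1.3] 110.6 | 
314 208 [20.8  2.8] 110.5 | 314 211 [20.8  1. ] 111.2 | 314 214 [20.8 -0.8] 111.9 | 
319 208 [24.   2.9] 110.7 | 319 211 [24.   1.1] 111.3 | 319 214 [23.9 -0.6] 112.4 | 
324 208 [27.6  2.4] 109.3 | 324 211 [27.   1.5] 112.4 | 324 214 [27.5 -1.1] 111.0 | 
329 208 [30.7  2.5] 109.6 | 329 211 [30.7  0.7] 110.3 | 329 214 [30.7 -1.1] 111.1 | 
334 208 [31.1  6.8] 120.8 | 334 211 [31.   5.1] 121.6 | 334 214 [30.9  3.6] 122.8 |
```

Depth again puts the prong's top at ≈111.5 and its tip at 118 (+4.5 mm), with y within 0.5 mm. I'll raise 3 mm for clearance and pass over the tip.

Run:
```python
from h import *
plan([.5532,-.0128,.3455],-7.6,1)
plan([.5871,-.0174,.3455],-7.6,6)
```

```text
clock 10.85 pos [ 0.5533 -0.0127  0.3427] yaw -7.51 z [ 6.e-04 -8.e-04 -1.e+00] F [-0.28  1.35 -1.42] g 0.011792618475829839
shift mm/row 2.7927121126519934 deg/row 0.10690166922142784
dp [[-0.0, 0.001, -0.023]]
twist [0.0004, -0.0003, 0.0008] x 1
clock 10.85 pos [ 0.5533 -0.0127  0.3427] yaw -7.51 z [ 6.e-04 -8.e-04 -1.e+00] F [-0.28  1.35 -1.42] g 0.011792618475829839
shift mm/row 5.712632938765852 deg/row 0.017816944870237973
dp [[0.047, 0.0, -0.004], [0.047, 0.0, -0.004], [0.047, 0.0, -0.004], [0.047, 0.0, -0.004], [0.047, 0.0, -0.004], [0.047, 0.0, -0.004]]
twist [0.0001, -0.0001, 0.0001] x 6
```

apply_moves:
  dp:
    - [0,0,-0.02]
    - [0,0,0]
    - [0.03,0,0]
    - [0.04,0,0]
    - [0.04,0,0]
    - [0,0,0]
  twist:
    - [0,0,0]
    - [0,0,0]
    - [0,0,0]
    - [0,0,0]
    - [0,0,0]
    - [0,0,0]
  jaw: [255,255,255,255,255,255]

```text
clock: 11.45
tcp_pos: [0.5681, -0.0145, 0.3467]
orientation: [-3.135, 0.205, -0.006]
contact_force: [-0.4, -0.3, -2.3]
grip_width: 0.0117
```

Run:
```python
from h import *
plan([.5871,-.0174,.3455],-7.6,4)
```

```text
clock 11.45 pos [ 0.5681 -0.0145  0.3467] yaw -7.49 z [ 3.5e-03 -2.0e-04 -1.0e+00] F [-0.43 -0.25 -2.26] g 0.011654309114664769
shift mm/row 4.803106317564562 deg/row 0.05807233262854821
dp [[0.04, 0.001, 0.003], [0.04, 0.001, 0.003], [0.04, 0.001, 0.003], [0.04, 0.001, 0.002]]
twist [-0.0, -0.0004, 0.0002] x 4
```

apply_moves:
  dp:
    - [0.04,0.001,0.003]
    - [0.04,0.001,0.003]
    - [0.04,0.001,0.003]
    - [0.03,0,0]
    - [0,0,0]
    - [0,0,0]
  twist:
    - [0,-0.0006,0]
    - [0,-0.0006,0]
    - [0,-0.0006,0]
    - [0,0,0]
    - [0,0,0]
    - [0,0,0]
  jaw: [255,255,255,255,255,255]

```text
clock: 12.05
tcp_pos: [0.5879, -0.0175, 0.345]
orientation: [3.135, -0.206, -0.002]
contact_force: [0.5, 0.2, -2.3]
grip_width: 0.0115
```

```bash
cat >> h.py <<'E'
def where():
    o=r.get_obs();R=Rn.from_rotvec(o['orientation']);e=np.array(o['tcp_pos'])+R.apply([-.0003,.0007,.2184])
    c=np.array([.5699,-.0158]);a=np.radians(-7.6);M=np.array([[np.cos(a),np.sin(a)],[-np.sin(a),np.cos(a)]])
    x,y=M@(e[:2]-c)*1000; print('eye rel hook_home nominal mm: x %.2f y %.2f z %.2f'%(x-27,y,e[2]*1000-107),'tiltdir',np.round(R.as_matrix()[:,2]*1000,1)[:2])
    fx,fy=M@np.array(o['contact_force'])[:2];print('F cab x %.2f y %.2f z %.2f'%(fx,fy,o['contact_force'][2]),'M',np.round(o['moment'],2),'clock',o['clock'],'grip',o['grip_width'])
E
python3 - <<'E'
from h import *
where();plan([.5871,-.0174,.3455],-7.6,1)
E
```

```text
eye rel hook_home nominal mm: x -9.55 y -0.13 z 19.61 tiltdir [-1.3 -0.2]
F cab x 0.47 y 0.28 z -2.29 M [ 0.03 -0.02 -0.04] clock 12.05 grip 0.011466836325960201
clock 12.05 pos [ 0.5879 -0.0175  0.345 ] yaw -7.5 z [-1.3e-03 -2.0e-04 -1.0e+00] F [ 0.51  0.22 -2.29] g 0.011466836325960201
shift mm/row 0.9172648075974053 deg/row 0.12494797646230256
dp [[-0.006, -0.0, -0.004]]
twist [0.0002, 0.0006, 0.0008] x 1
```

apply_moves:
  dp:
    - [0,0,0.03]
    - [0,0,0.03]
    - [0,0,0.025]
    - [0,0,0]
    - [0,0,0]
  twist:
    - [0,0,0]
    - [0,0,0]
    - [0,0,0]
    - [0,0,0]
    - [0,0,0]
  jaw: [255,255,255,255,255]

```text
clock: 12.55
tcp_pos: [0.5872, -0.0174, 0.3335]
orientation: [3.135, -0.205, -0.004]
contact_force: [0.9, -0.7, -2.2]
grip_width: 0.0115
```

Run:
```python
from h import *
where()
```

```text
eye rel hook_home nominal mm: x -10.46 y -0.08 z 8.15 tiltdir [-2.4  0.1]
F cab x 0.97 y -0.60 z -2.15 M [-0.02 -0.02  0.01] clock 12.55 grip 0.011468651550401287
```

apply_moves:
  dp:
    - [0,0,0.008]
    - [0,0,0.008]
    - [0,0,0]
  twist:
    - [0,0.001,0]
    - [0,0,0]
    - [0,0,0]
  jaw: [255,255,255]

```text
clock: 12.85
tcp_pos: [0.5872, -0.0174, 0.3317]
orientation: [3.135, -0.205, 0.0]
contact_force: [0.2, -0.1, -2.4]
grip_width: 0.0115
```

Run:
```python
from h import *
where()
```

```text
eye rel hook_home nominal mm: x -9.90 y -0.03 z 6.25 tiltdir [ 0.1 -0.1]
F cab x 0.16 y -0.05 z -2.38 M [ 0.01 -0.04 -0.05] clock 12.85 grip 0.011489621617627222
```

apply_moves:
  dp:
    - [0,0,0.005]
    - [0,0,0.005]
    - [0,0,0]
  twist:
    - [0,0,0]
    - [0,0,0]
    - [0,0,0]
  jaw: [255,255,255]

```text
clock: 13.15
tcp_pos: [0.5874, -0.0174, 0.3307]
orientation: [-3.135, 0.205, -0.001]
contact_force: [0.1, 0.0, -1.4]
grip_width: 0.0115
```

Run:
```python
from h import *
where()
```

```text
eye rel hook_home nominal mm: x -9.66 y 0.12 z 5.32 tiltdir [0.6 0.2]
F cab x 0.10 y 0.04 z -1.38 M [ 0.04  0.03 -0.01] clock 13.15 grip 0.01154007445692255
```

apply_moves:
  dp:
    - [0,0,0.004]
    - [0,0,0.004]
    - [0,0,0]
  twist:
    - [0,0,0]
    - [0,0,0]
    - [0,0,0]
  jaw: [255,255,255]

```text
clock: 13.45
tcp_pos: [0.5875, -0.0175, 0.3306]
orientation: [-3.134, 0.205, -0.001]
contact_force: [-0.3, 0.6, -0.5]
grip_width: 0.0111
```

Run:
```python
from h import *
where()
```

```text
eye rel hook_home nominal mm: x -9.49 y 0.19 z 5.19 tiltdir [1.  0.9]
F cab x -0.41 y 0.58 z -0.47 M [ 0.09  0.21 -0.02] clock 13.45 grip 0.01114130772284554
```

Contact felt: z stalls at +5.2 mm and the hook is taking ~2 N. Now sliding back gently.

apply_moves:
  dp:
    - [0.015,0,0.001]
    - [0.015,0,0.001]
    - [0.015,0,0.001]
    - [0,0,0]
  twist:
    - [0,-0.0005,0]
    - [0,0,0]
    - [0,0,0]
    - [0,0,0]
  jaw: [255,255,255,255]

```text
clock: 13.85
tcp_pos: [0.5923, -0.0182, 0.3305]
orientation: [-3.133, 0.205, 0.006]
contact_force: [-1.3, 0.1, 2.3]
grip_width: 0.0117
```

Run:
```python
from h import *
where()
```

```text
eye rel hook_home nominal mm: x -5.70 y 0.27 z 5.09 tiltdir [-3.9  2.2]
F cab x -1.35 y -0.07 z 2.31 M [ 0.07  0.37 -0.03] clock 13.85 grip 0.011656260883364534
```

Run:
```python
from h import *
where();plan(r.get_obs()['tcp_pos'],-7.6,1)
```

```text
eye rel hook_home nominal mm: x -5.70 y 0.27 z 5.09 tiltdir [-3.9  2.2]
F cab x -1.35 y -0.07 z 2.31 M [ 0.07  0.37 -0.03] clock 13.85 grip 0.011656260883364534
clock 13.85 pos [ 0.5923 -0.0182  0.3305] yaw -7.49 z [-0.0039  0.0022 -1.    ] F [-1.35  0.11  2.31] g 0.011656260883364534
shift mm/row 0.0 deg/row 0.277925519224619
dp [[0.0, 0.0, 0.0]]
twist [-0.0008, 0.002, 0.0009] x 1
```

apply_moves:
  dp:
    - [0.015,0,-0.002]
    - [0.01,0,0]
    - [0,0,0]
  twist:
    - [0,0.002,0]
    - [0,0,0]
    - [0,0,0]
  jaw: [255,255,255]

```text
clock: 14.15
tcp_pos: [0.5956, -0.0186, 0.3305]
orientation: [-3.133, 0.205, -0.001]
contact_force: [-2.7, -0.0, 3.5]
grip_width: 0.0113
```

Run:
```python
from h import *
where();plan(r.get_obs()['tcp_pos'],-7.6,1)
```

```text
eye rel hook_home nominal mm: x -1.42 y 0.23 z 5.09 tiltdir [0.4 1.5]
F cab x -2.64 y -0.37 z 3.54 M [0.14 0.75 0.03] clock 14.15 grip 0.01126901232333402
clock 14.15 pos [ 0.5956 -0.0186  0.3305] yaw -7.5 z [ 4.0e-04  1.5e-03 -1.0e+00] F [-2.67 -0.02  3.54] g 0.01126901232333402
shift mm/row 0.0 deg/row 0.1356104452044834
dp [[0.0, 0.0, 0.0]]
twist [-0.0007, -0.0001, 0.0009] x 1
```

apply_moves:
  dp:
    - [0.006,0,-0.003]
    - [0.006,0,-0.001]
    - [0,0,0]
  twist:
    - [-0.0007,0,0]
    - [0,0,0]
    - [0,0,0]
  jaw: [255,255,255]

```text
clock: 14.45
tcp_pos: [0.5974, -0.0185, 0.3305]
orientation: [3.135, -0.205, 0.001]
contact_force: [-1.4, 0.9, 1.6]
grip_width: 0.0117
```

Run:
```python
from h import *
where()
```

```text
eye rel hook_home nominal mm: x 0.52 y 0.22 z 5.15 tiltdir [ 0.9 -0.3]
F cab x -1.52 y 0.67 z 1.61 M [0.11 0.39 0.02] clock 14.45 grip 0.011748580719452898
```

apply_moves:
  dp:
    - [0.007,0,0]
    - [0.005,0,0]
    - [0,0,0]
  twist:
    - [0,0,0]
    - [0,0,0]
    - [0,0,0]
  jaw: [255,255,255]

```text
clock: 14.75
tcp_pos: [0.5981, -0.0187, 0.3305]
orientation: [-3.135, 0.205, 0.003]
contact_force: [-1.6, 0.5, 1.4]
grip_width: 0.0113
```

Run:
```python
from h import *
where()
```

```text
eye rel hook_home nominal mm: x 0.55 y 0.19 z 5.13 tiltdir [-2.2  0.5]
F cab x -1.61 y 0.28 z 1.39 M [ 0.14  0.51 -0.07] clock 14.75 grip 0.011275345168517985
```

apply_moves:
  dp:
    - [0.008,0,0]
    - [0.008,0,0]
    - [0,0,0]
  twist:
    - [0,0.001,0]
    - [0,0,0]
    - [0,0,0]
  jaw: [255,255,255]

```text
clock: 15.05
tcp_pos: [0.5987, -0.0189, 0.3305]
orientation: [-3.134, 0.206, 0.008]
contact_force: [-1.9, 0.7, 2.7]
grip_width: 0.0113
```

Run:
```python
from h import *
where()
f=grab('wrist');save(f,'w7.png',s=1.5)
w=pts(f);c=np.array([.5699,-.0158]);a=np.radians(-7.6);R=np.array([[np.cos(a),np.sin(a)],[-np.sin(a),np.cos(a)]])
X=np.dstack([(w[...,:2]-c)@R.T,w[...,2:]])*1000
m=np.isfinite(X).all(2)&(X[...,0]>15)&(X[...,0]<36)&(abs(X[...,1])<28)
for lo,hi in((85,110),(110,122),(130,142)):
    q=X[m&(X[...,2]>lo)&(X[...,2]<hi)&(X[...,1]>5)]
    if len(q): print(lo,len(q),np.percentile(q,[2,50,98],0).round(1).tolist())
```

```text
eye rel hook_home nominal mm: x 0.54 y 0.19 z 5.13 tiltdir [-4.8  1.6]
F cab x -1.99 y 0.42 z 2.65 M [ 0.13  0.52 -0.03] clock 15.05 grip 0.011316303873739721
85 151 [[23.3, 16.8, 96.0], [32.4, 20.9, 103.4], [35.5, 23.2, 109.3]]
110 129 [[23.5, 16.6, 110.3], [29.2, 22.8, 116.1], [35.0, 23.4, 121.6]]
130 131 [[23.4, 13.3, 130.1], [27.0, 14.0, 135.8], [30.8, 14.5, 141.6]]
```

View pics/w7.png

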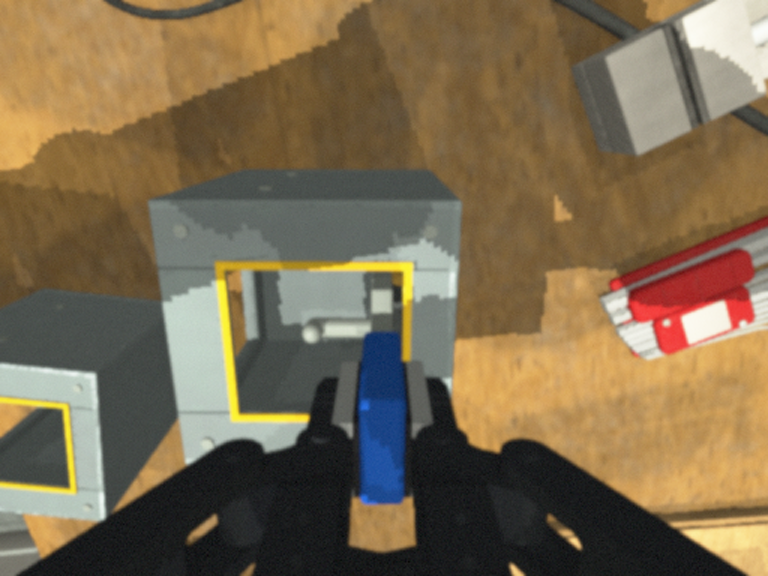

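The gauge is home: the eye has stalled at x ≈ +0.5 mm while the TCP keeps tilting, and the wrist depth shows the plate spanning cab x 23.4–31, flush with the carrier at 31. I'll take out the tilt and ease off before releasing.

apply_moves:
  dp:
    - [-0.008,0,-0.002]
    - [0,0,0]
    - [0,0,0]
  twist:
    - [-0.0006,0.0022,0]
    - [0,0,0]
    - [0,0,0]
  jaw: [255,255,255]

```text
clock: 15.4
tcp_pos: [0.5976, -0.0186, 0.3305]
orientation: [3.135, -0.205, 0.0]
contact_force: [-3.6, 1.5, 1.3]
grip_width: 0.0114
```

Run:
```python
from h import *
where()
```

```text
eye rel hook_home nominal mm: x 0.60 y 0.14 z 5.15 tiltdir [ 0.2 -0.3]
F cab x -3.81 y 1.02 z 1.25 M [ 0.24  0.84 -0.01] clock 15.4 grip 0.011372634480768539
```

apply_moves:
  dp:
    - [-0.003,0,0]
    - [0,0,0]
    - [0,0,0]
    - [0,0,0]
    - [0,0,0]
    - [0,0,0]
    - [0,0,0]
  twist:
    - [0,0,0]
    - [0,0,0]
    - [0,0,0]
    - [0,0,0]
    - [0,0,0]
    - [0,0,0]
    - [0,0,0]
  jaw: [255,255,215,205,190,170,150]

```text
clock: 16.1
tcp_pos: [0.5992, -0.0192, 0.3312]
orientation: [3.133, -0.205, 0.011]
contact_force: [0.0, 1.0, 0.7]
grip_width: 0.035
```

Run:
```python
from h import *
where()
f=grab('wrist');save(f,'w8.png',s=1.5)
w=pts(f);c=np.array([.5699,-.0158]);a=np.radians(-7.6);R=np.array([[np.cos(a),np.sin(a)],[-np.sin(a),np.cos(a)]])
hsv=cv2.cvtColor(f['color'],cv2.COLOR_RGB2HSV)
X=np.dstack([(w[...,:2]-c)@R.T,w[...,2:]])*1000
m=(hsv[...,0]>105)&(hsv[...,0]<128)&(hsv[...,1]>130)&(hsv[...,2]>50)&(X[...,2]>187)
print(m.sum(),np.percentile(X[m],[2,50,98],0).round(1).tolist(),cv2.minAreaRect(X[m][:,:2].astype(np.float32)))
```

```text
eye rel hook_home nominal mm: x 3.74 y -0.54 z 5.84 tiltdir [ 6.9 -2.5]
F cab x -0.12 y 1.02 z 0.70 M [0.01 0.03 0.03] clock 16.1 grip 0.03502180643172295
2099 [[21.7, -14.4, 188.2], [26.9, 2.5, 192.1], [32.2, 15.4, 193.2]] ((27.076784133911133, -0.150238037109375), (11.306659698486328, 31.93472671508789), 0.6882997751235962)
```

View pics/w8.png

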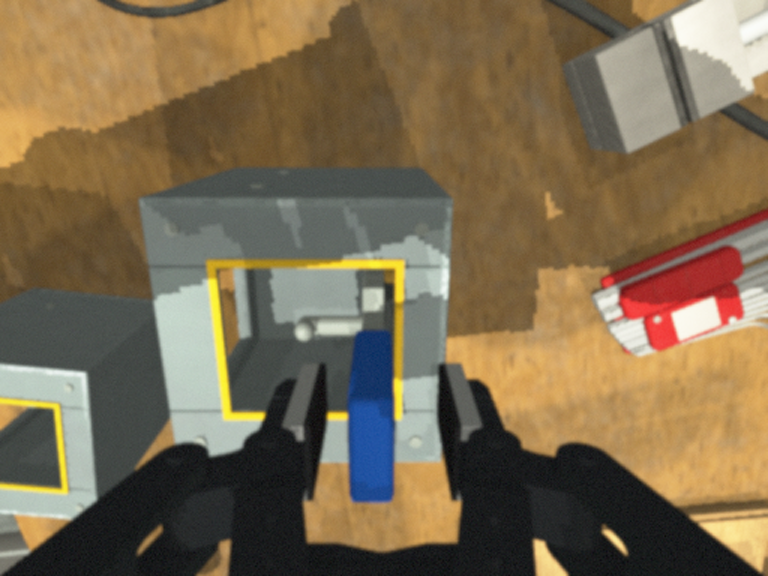

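Released: the tab is free between the fingers at display (371,415), with its top centred at cab (27.1, -0.2), upright. Retreating straight up.

apply_moves:
  dp:
    - [-0.01,0,-0.05]
    - [0,0,-0.1]
    - [0,0,-0.15]
    - [0,0,-0.2]
    - [0,0,-0.25]
    - [0,0,-0.25]
    - [0,0,-0.1]
    - [0,0,0]
    - [0,0,0]
    - [0,0,0]
  twist:
    - [0,0,0]
    - [0,0,0]
    - [0,0,0]
    - [0,0,0]
    - [0,0,0]
    - [0,0,0]
    - [0,0,0]
    - [0,0,0]
    - [0,0,0]
    - [0,0,0]
  jaw: [120,120,120,120,120,120,120,120,120,120]

```text
clock: 17.15
tcp_pos: [0.5959, -0.0195, 0.4721]
orientation: [3.133, -0.208, 0.012]
contact_force: [1.7, 0.3, 0.5]
grip_width: 0.0452
```

Run:
```python
from h import *
o=r.get_obs();print(o['tcp_pos'],o['contact_force'],o['clock'])
c=np.array([.5699,-.0158]);a=np.radians(-7.6);R=np.array([[np.cos(a),np.sin(a)],[-np.sin(a),np.cos(a)]])
for k in range(2):
    f=grab('wrist');save(f,'w9.png',s=1.5);w=pts(f)
    hsv=cv2.cvtColor(f['color'],cv2.COLOR_RGB2HSV)
    X=np.dstack([(w[...,:2]-c)@R.T,w[...,2:]])*1000
    m=(hsv[...,0]>105)&(hsv[...,0]<128)&(hsv[...,1]>130)&(hsv[...,2]>50)&(X[...,2]>187)
    print(m.sum(),np.percentile(X[m],[2,50,98],0).round(1).tolist(),cv2.minAreaRect(X[m][:,:2].astype(np.float32)))
g=grab('scene');save(g,'s9.png',(220,150,370,320),3.5)
```

```text
[ 0.59589312 -0.01950197  0.47205494] [1.74390548 0.26544361 0.45494905] 17.15
532 [[21.3, -15.0, 189.6], [26.8, 0.7, 192.0], [31.5, 15.3, 193.5]] ((26.470050811767578, 0.08590030670166016), (10.9093017578125, 31.435420989990234), 1.7934727668762207)
521 [[21.8, -14.8, 189.6], [26.5, 1.3, 192.1], [31.9, 15.2, 193.4]] ((26.82809829711914, -0.020477294921875), (10.3710355758667, 31.345806121826172), 0.29913362860679626)
```

View pics/w9.png

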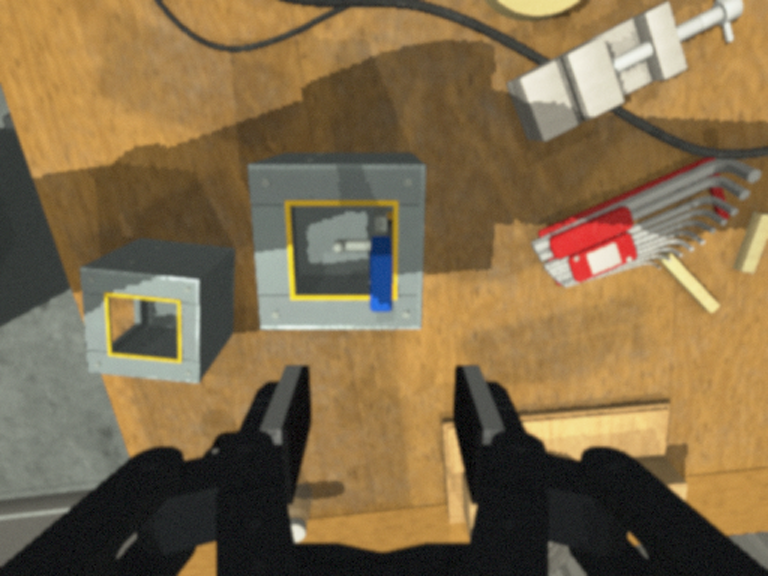

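View pics/s9.png

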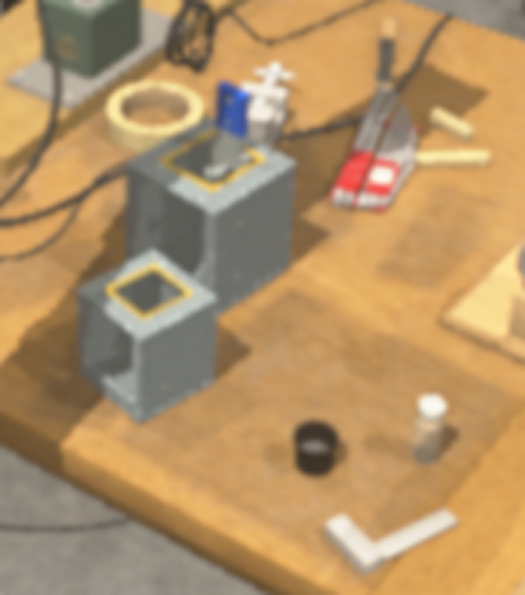

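The gauge hangs still and upright at home: tab top at cab (26.7, 0.0), where home is (27, 0), and the same in both frames. The bystanders haven't moved. Handing in.

Run:
```python
from h import *
print(r.hand_in())
```

```text
the job is handed in; nothing more can be done
None
```

The gauge is hanging on the hook in the larger cabinet, fully back against the carrier, released and upright. I handed the job in at about 17.3 s of the 54 s; no verdict came back.

- **How it went:** I took the gauge by its tab, lowered it through the opening and passed its window over the hook's end. I set it down until the hook carried it, then slid it back while holding it, until it stopped against the carrier. Only then did I open the fingers and lift clear.
- **Hook height:** the gauge came to rest about 5 mm above the nominal height. The camera depth had put the prong about 4.5 mm high, so the two agree. The highest load I saw on the hook was about 6 N, and against the carrier about 4 N. These are readings taken between moves, so a brief higher peak could have gone unseen.
- **Last checks:** after release the tab's top was at (26.5–26.8, 0.0) mm in the cabinet frame, against (27, 0) for fully home, and it looked upright. Two frames taken one after the other agreed to within about 0.4 mm. The loupe, vial and try square had not visibly moved. The V-block and hammer were out of view in those last pictures; I last saw them in place just after the gauge was lifted out.
- **What disagreed:** only the carry to the cabinet, which ended about 19 mm short sideways, 15 mm low and tilted 1.5°. I corrected that before going down.

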